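Stack washed tumblers in two layers with a separator sheet

ROBOT

A 6-joint arm with a two-finger parallel gripper is mounted at the origin on the work surface. World frame = base frame: x ahead of the robot, y to its left, z up, the work surface at z = 0. Lengths are in m, angles in rad, forces in N, time in s.
With the tool pointing down it reaches from about 0.375 to 0.975 m from the base axis. Payload 3.8 kg.
Tool frame: the origin (TCP) lies between the finger pads; the fingertips stand 25 mm ahead of it and the grasp point (between the pads) lies 6 mm ahead of it; z points along the fingers, y is the line along which they close (so a half turn about z gives the same grasp; the last joint's range is limited). The gripper opens to 88 mm and grips with 3 to 60 N. Pads are 18 mm wide; open, the fingers measure 123 mm over their backs; the gripper's body (75 mm by 187 mm) begins 45 mm behind the grasp point.
Start: joints at [-1.151, 0.264, 1.604, -0, 1.274, -0.037], TCP at [0.298, -0.606, 0.264] pointing down, gripper open.
Joint ranges: [-2.63, 2.63], [-0.94, 2.18], [0.31, 2.57], [-1.31, 4.45], [0, 2.66], [-2.55, 2.55]. Speed limits (rad/s): [2.57, 2.57, 3.14, 3.14, 3.14, 3.14].

INTERFACE

Orientations are given as a rotation vector (axis times angle).
In Python, from bench import r gives the robot as it stands.
- The arm moves only by the tool apply_moves, never from a script. Its argument "steps" is one flat list of numbers, 7 for each row, row after row: the shift along the tool's x, y, z in units of 50 mm (1.0 is 50 mm), then the turn, a rotation vector about the tool's x, y, z in units of 6 degrees (1.0 is 6 degrees), then the opening, from 0 (shut) to 1 (fully open). A call has 1 to 5 rows; each row is the pose to reach, as a shift and turn from the pose commanded when the call began, along the tool's axes at that moment; what a row does not reach only later rows make up. A row lasts 1/10 s, in which the tool goes at most 50 mm and 8.59 degrees, less where a joint would pass 70% of its speed; a pose out of reach is approached as far as the arm can. A call with a gripper value outside its range is refused whole. The fingers move at their own pace and stop on an object; "newtons" is the grip in N (left out, the last holds). Time passes only in rows, so rows that repeat a pose let the fingers close. It gives the time, the measured TCP pose, the force, the opening and the grip force at its end, in the units of the state.
- r.sense(): the state, without advancing time (a new reading comes with each control period).
- r.camera(name): name is "scene" or "top"; returns a dict with "img" (400x640x3 uint8, red, green, blue), "mtx" (3x3 intrinsics, pixels), "pose" (4x4, takes a point from camera to world coordinates). Camera axes: x right, y down, z forward; pixel columns grow to the right and rows downward; lengths in m; the calibration is good to about 2 mm. A picture is of the moment at which its call begins. There is no depth.
- r.job_done(): hands the job in; it is judged then, once.
The state is a dict: "clock": time; "q": joint angles; "qvel": joint speeds; "effort": joint torques, N m; "eef_pos": TCP position; "eef_rot": TCP orientation; "force": force on the tool from outside, world axes, zero at the start; "moment": the same for the moment, N m; "finger_gap": opening from 0.0 (shut) to 1.0 (fully open); "finger_force": force on a finger pad.
Only numpy, scipy, OpenCV 4.12 (cv2) and the standard library are available. Lean on these libraries where they do the work, as an engineer would, in place of code of your own. Each camera call takes 0.05 s, during which the arm holds its last target. There are 200 camera calls.

TASK

Pick the tumblers out of the pan of mixed glassware and stack them on the draining tray, keeping every one mouth down and setting everything down gently: first all four tall amber ones standing on the tray, well spread, then the perforated separator sheet laid level on top of all four, then every short green one that is there standing flat on the sheet, inside its turned-up edge. Leave the copper cup and the jigger standing in the pan and do not disturb the other things on the counter.

Things in the scene. Friction and masses are not known exactly. Their poses are not given: they have to be found in the camera images.
- pan: Steel gastronorm pan, fixed, full of mixed clean glassware: 354 mm along its x, 325 mm along its y over the rim, 65 mm high; inside 338 x 309 mm, floor 4 mm thick. Origin: centre of its underside, z up. Nine things or fewer stand in it about 88 mm apart along its x and 80 mm apart along its y, in any arrangement.
- tray: Square perforated draining tray of black plastic, fixed, 250 x 250 mm, with a rim 12 mm high and 4 mm thick all round; the floor on which glasses stand is 4 mm above the origin. Origin: centre of its underside, x and y along its sides, z up. It is empty at the start.
- sheet: Separator sheet: loose perforated steel panel 204 x 204 mm, 6 mm thick (glasses stand 6 mm above its origin), 0.45 kg, flat on the counter at first. Its edge turns up to 12 mm, leaving 198 mm clear inside. Fixed lifting bar at its middle: round, dark, 10 mm thick, along the sheet's y, 72 mm between its two legs. Origin: centre of its underside; x, y along its sides, z up.
- sheet_bar (a point): Middle of the sheet's lifting bar, on the bar's axis, 36 mm above the sheet's underside (30 mm above the panel); axes as the sheet's.
- tall1: Tall amber tumbler, a straight cylinder 58 mm in diameter and 110 mm high, about 0.22 kg, standing mouth down in the pan. Origin: middle of the mouth, i.e. of the end it stands on; z up towards its closed flat base (at 110 mm).
- tall2: Tall amber tumbler, a straight cylinder 58 mm in diameter and 110 mm high, about 0.22 kg, standing mouth down in the pan. Origin: middle of the mouth, i.e. of the end it stands on; z up towards its closed flat base (at 110 mm).
- tall3: Tall amber tumbler, a straight cylinder 58 mm in diameter and 110 mm high, about 0.22 kg, standing mouth down in the pan. Origin: middle of the mouth, i.e. of the end it stands on; z up towards its closed flat base (at 110 mm).
- tall4: Tall amber tumbler, a straight cylinder 58 mm in diameter and 110 mm high, about 0.22 kg, standing mouth down in the pan. Origin: middle of the mouth, i.e. of the end it stands on; z up towards its closed flat base (at 110 mm).
- short1: Short green tumbler, a straight cylinder 60 mm in diameter and 75 mm high, about 0.18 kg, standing mouth down in the pan; absent (None) in some starts. Origin: middle of the mouth, i.e. of the end it stands on; z up towards its closed flat base (at 75 mm).
- short2: Short green tumbler, a straight cylinder 60 mm in diameter and 75 mm high, about 0.18 kg, standing mouth down in the pan; absent (None) in some starts. Origin: middle of the mouth, i.e. of the end it stands on; z up towards its closed flat base (at 75 mm).
- short3: Short green tumbler, a straight cylinder 60 mm in diameter and 75 mm high, about 0.18 kg, standing mouth down in the pan; absent (None) in some starts. Origin: middle of the mouth, i.e. of the end it stands on; z up towards its closed flat base (at 75 mm).
- cup: Copper cup standing mouth down in the pan, 62 mm in diameter, 74 mm high; not wanted. Origin: centre of its underside, z up.
- jigger: Steel jigger (waisted double measure) standing in the pan, 52 mm in diameter, 76 mm high; not wanted. Origin: centre of its underside, z up.
- mug_a: Clear handled beer mug standing mouth down on the counter near the arm, 80 mm in diameter (handle to 36 mm more along its y), 138 mm high; bystander. Origin: centre of its underside.
- mug_b: The same kind of clear mug, on the counter's far side; bystander. Origin: centre of its underside.
- shaker: Steel cocktail shaker, 88 mm in diameter, 200 mm high, far side; bystander. Origin: centre of its underside.
- syrup: Amber syrup bottle, 68 mm in diameter, 190 mm high, far side; bystander. Origin: centre of its underside.
- muddler: Dark wooden muddler lying on the counter, 210 mm long along its x, 28 mm thick; bystander. Origin: under its middle.
- scoop: Steel ice scoop lying on the counter, 220 mm long along its x, 75 mm wide; bystander. Origin: on its underside where handle meets bowl.
There are look-alikes about, which are no part of the job. What is shaped like the tall3 but black or blue is not meant.

How it is judged:
By the outcome, as a careful person would: the job done as asked, in the order asked, and still so for the second after the job is handed in, with the robot touching nothing.
Of short1, short2, short3 only 1 to 3 are there at a start; the rules pass over those that are not, and their reading is None.
At some moment in a run one of short1, short2, short3, cup, jigger may be knocked a few centimetres aside while the robot is not near it.
It also fails if it takes over 210 s, if anything falls off the work surface, if the arm or the gripper's body presses on something with over 40 N, if the wrist force passes 120 N, or if a joint passes its speed limit or range.

## Working session

There is one attempt and no reset: what is moved stays moved. The work goes in short steps, Python scripts to look and compute and a tool call to move; the robot and the scene stay as the last step left them, time stands still between calls to the robot, and variables do not carry over. Pictures are saved under pics/ and viewed, at most 14 in all, crops included, and the job is handed in when it is done.

Besides the shell and the picture viewer there is one more tool, called after "Request:" as name(argument=value, ...) on one line, values as JSON. apply_moves: Moves the arm, as the interface text tells. Its arguments: {"type":"object","properties":{"steps":{"type":"array","items":{"type":"number"}},"newtons":{"type":"number"}},"required":["steps"]}

```bash
ls; mkdir -p pics; python3 - <<'E'
from bench import r
import cv2,numpy as np
for n in("top","scene"):
    c=r.camera(n); cv2.imwrite(f"pics/{n}0.png",c["img"][:,:,::-1]); print(n,c["mtx"].tolist(),c["pose"].round(4).tolist())
print(r.sense())
E
```

```text
pics
top [[416.2808088398885, 0.0, 323.778147277093], [0.0, 416.2808088398885, 196.76471206289585], [0.0, 0.0, 1.0]] [[-0.0128, -0.9967, 0.0805, 0.4717], [-0.9999, 0.0127, -0.001, 0.0105], [-0.0, -0.0805, -0.9968, 1.3889], [0.0, 0.0, 0.0, 1.0]]
scene [[418.13401039823583, 0.0, 323.02640934523305], [0.0, 418.13401039823583, 194.47323759371696], [0.0, 0.0, 1.0]] [[0.546, 0.4949, -0.676, 1.6319], [0.8376, -0.3407, 0.4271, -0.6766], [-0.0189, -0.7994, -0.6005, 0.978], [0.0, 0.0, 0.0, 1.0]]
{'clock': 0.1, 'q': array([-1.15088397e+00,  2.64655943e-01,  1.60523859e+00, -2.13479536e-05,
        1.27372583e+00, -3.68837101e-02]), 'qvel': array([-4.63026749e-04, -1.62970213e-03, -4.71462779e-03,  2.07868951e-05,
       -1.38423550e-03,  9.10404075e-04]), 'effort': array([ 1.00313298e-04, -5.03620040e+01, -3.58070612e+01,  7.30052241e-02,
        2.33466737e-02, -8.11776135e-05]), 'eef_pos': array([ 0.29748223, -0.60524072,  0.26252659]), 'eef_rot': array([-3.05806916e+00, -7.10871140e-01,  6.37339961e-04]), 'force': array([-0.31890575,  0.22944347, -0.11933161]), 'moment': array([0.00596419, 0.01331426, 0.01604161]), 'finger_force': 0.0, 'finger_gap': 0.9928472775652779}
```

View pics/top0.png

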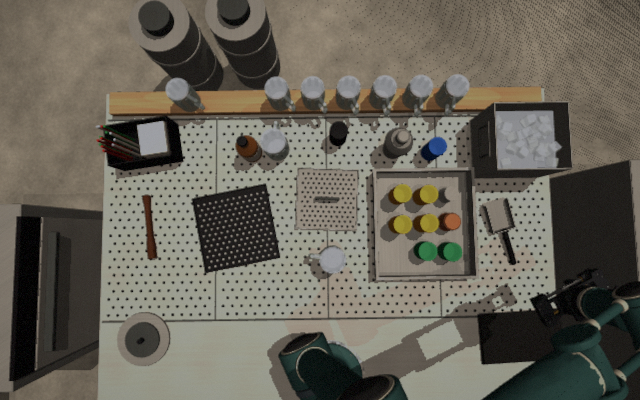

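View pics/scene0.png

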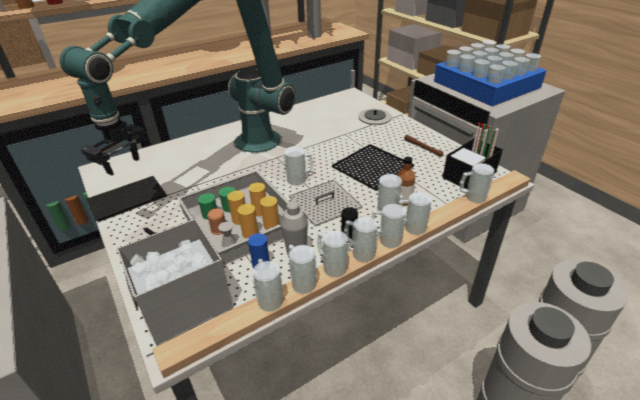

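The top view shows four amber tumblers at about (401,193), (428,193), (402,224) and (428,224). The greens are at (426,251) and (452,252), the copper cup at (452,221) and the jigger at (446,195). The tray is at (236,228), the sheet bar at (327,200) and mug_a at (330,260). The scene view agrees: two greens, and black and blue look-alikes outside the pan.

```bash
cat > h.py <<'E'
from bench import r
import cv2,numpy as np
from scipy.spatial.transform import Rotation as R
def ray(c,uv,z):
    uv=np.atleast_2d(np.asarray(uv,float)); d=np.c_[uv,np.ones(len(uv))]@np.linalg.inv(c["mtx"]).T@c["pose"][:3,:3].T
    o=c["pose"][:3,3]; return (o+d*((z-o[2])/d[:,2:]))
def blobs(m,amin=60):
    m=cv2.morphologyEx(m.astype(np.uint8),cv2.MORPH_OPEN,np.ones((3,3)))
    n,l,s,ce=cv2.connectedComponentsWithStats(m); return [(s[i],ce[i]) for i in range(1,n) if s[i,4]>=amin]
RNG=dict(amber=((20,120,90),(33,255,255)),green=((50,110,50),(85,255,255)),copper=((5,110,90),(17,255,255)))
def find(c,k,z,roi=(360,160,490,290)):
    h=cv2.cvtColor(c["img"],cv2.COLOR_RGB2HSV); m=cv2.inRange(h,*map(np.array,RNG[k])); mm=np.zeros_like(m)
    x0,y0,x1,y1=roi; mm[y0:y1,x0:x1]=m[y0:y1,x0:x1]
    return [(b[0].tolist(),b[1].round(1).tolist(),ray(c,b[1],z)[0].round(4).tolist()) for b in blobs(mm>0)]
def go(p,yawdeg=None):
    "shift in 50 mm tool units and yaw units to reach world TCP p"
    s=r.sense(); T=R.from_rotvec(s["eef_rot"]); d=T.inv().apply(np.asarray(p)-s["eef_pos"])/.05
    x=T.apply([1,0,0]); yaw=np.degrees(np.arctan2(x[1],x[0])); print("shift",d.round(2),"yaw",yaw.round(1),"pos",s["eef_pos"].round(4))
    if yawdeg is not None: print("turn about tool z (units)",round((yaw-yawdeg)/6,2))
E
python3 - <<'E'
from h import *
c=r.camera("top"); cv2.imwrite("pics/crop1.png",cv2.resize(c["img"][150:290,180:490,::-1],None,fx=2.5,fy=2.5))
for k,z in(("amber",.059),("green",.0415),("copper",.041)):
    for f in find(c,k,z): print(k,*f)
g=c["img"].max(2).astype(np.uint8)
m=np.zeros_like(g); m[175:285,180:292]=g[175:285,180:292]<60
m=cv2.morphologyEx(m,cv2.MORPH_CLOSE,np.ones((7,7)))
cs,_=cv2.findContours(m,0,2); t=max(cs,key=cv2.contourArea); w=ray(c,t[:,0],.012)[:,:2]
print("tray",cv2.minAreaRect((w*1000).astype(np.float32)))
b=np.zeros_like(g); b[185:215,305:350]=g[185:215,305:350]<95
b=cv2.morphologyEx(b,cv2.MORPH_CLOSE,np.ones((3,3))); 
cs,_=cv2.findContours(b,0,2); t=max(cs,key=cv2.contourArea); print("bar",cv2.boundingRect(t),cv2.minAreaRect((ray(c,t[:,0],.038)[:,:2]*1000).astype(np.float32)))
E
```

```text
amber [393, 184, 19, 19, 277] [402.2, 193.0] [0.588, -0.2425, 0.059]
amber [420, 185, 19, 18, 277] [428.6, 193.6] [0.5849, -0.3272, 0.059]
amber [394, 215, 19, 19, 283] [402.5, 224.0] [0.4887, -0.2407, 0.059]
amber [420, 214, 19, 19, 285] [429.1, 222.8] [0.4913, -0.3256, 0.059]
green [418, 242, 20, 19, 286] [427.4, 250.9] [0.4016, -0.3216, 0.0415]
green [443, 243, 19, 18, 275] [451.9, 251.5] [0.3986, -0.4004, 0.0415]
copper [445, 213, 16, 17, 212] [452.4, 221.1] [0.4963, -0.4056, 0.041]
tray ((486.10626220703125, 301.94464111328125), (295.8507385253906, 294.7638244628906), 11.0609712600708)
bar (314, 196, 25, 7) ((573.3385009765625, 1.9655685424804688), (78.11084747314453, 19.580556869506836), 89.26760864257812)
```

View pics/crop1.png

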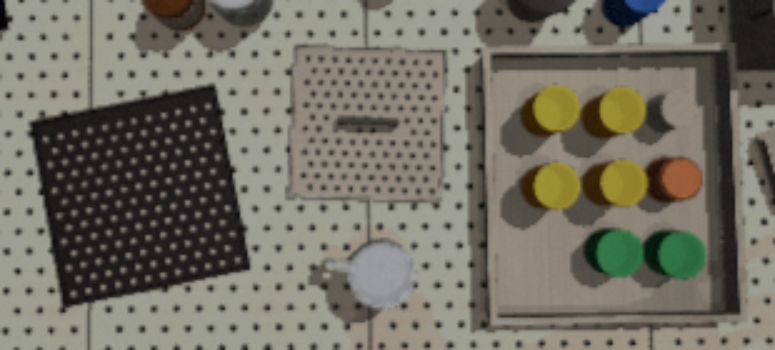

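```bash
python3 - <<'E'
from h import *
c=r.camera("top")
for k,z in(("amber",.114),("green",.079),("copper",.078)):
    for f in find(c,k,z): print(k,f[2])
f=lambda p:np.array(p)/2.5+[180,150]
t=ray(c,f([(32,122),(215,87),(248,268),(65,305)]),.012)[:,:2]; s=ray(c,f([(296,45),(445,50),(442,201),(289,197)]),.012)[:,:2]
for n,q in(("tray",t),("sheet",s)):
    e=np.roll(q,-1,0)-q; print(n,q.mean(0).round(4),np.linalg.norm(e,axis=1).round(3),(np.degrees(np.arctan2(e[:,1],e[:,0]))%90).round(1))
    C=q.mean(0)
    if n=="tray":
        a=np.radians(10)
        print("spots",[ (C+.066*np.array([i*np.cos(a)-j*np.sin(a),i*np.sin(a)+j*np.cos(a)])).round(3).tolist() for i in(1,-1) for j in(1,-1)])
print("bar",ray(c,f([(337,122),(397,126),(367,124)]),.039).round(4).tolist())
print("mug_a top,shaker,blue",ray(c,f([(385,273)]),.138).round(3),ray(c,[(401,136)],.2).round(3),ray(c,[(437,146)],.11).round(3))
go([.488,-.230,.28],45)
E
```

```text
amber [0.5831, -0.232, 0.114]
amber [0.5801, -0.3133, 0.114]
amber [0.488, -0.2303, 0.114]
amber [0.4905, -0.3118, 0.114]
green [0.4036, -0.3123, 0.079]
green [0.4007, -0.389, 0.079]
copper [0.4958, -0.3941, 0.078]
tray [0.4834 0.2999] [0.247 0.243 0.244 0.245] [10.2 10.2 10.6 10.9]
spots [[0.537, 0.376], [0.56, 0.246], [0.407, 0.353], [0.43, 0.223]]
sheet [ 0.5748 -0.0022] [0.199 0.201 0.202 0.202] [87.3 87.8 87.8 86.9]
bar [[0.5744, 0.0384, 0.039], [0.5682, -0.0396, 0.039], [0.5713, -0.0006, 0.039]]
mug_a top,shaker,blue [[ 0.386 -0.019  0.138]] [[ 0.742 -0.217  0.2  ]] [[ 0.729 -0.345  0.11 ]]
shift [ 6.73 -5.06 -0.34] yaw 26.2 pos [ 0.2975 -0.6054  0.2629]
turn about tool z (units) -3.14
```

Request:
apply_moves(steps=[0.64,-0.48,-0.07,0,0,-0.63,1,1.28,-0.96,-0.14,0,0,-1.26,1,1.92,-1.44,-0.2,0,0,-1.89,1,2.56,-1.92,-0.27,0,0,-2.5,1,3.2,-2.4,-0.34,0,0,-3.14,1], newtons=20)

```text
clock: 0.7
eef_pos: [0.3887, -0.426, 0.2806]
eef_rot: [-2.901, -1.206, -0.0]
force: [0.9, -0.3, -0.4]
finger_gap: 0.998
finger_force: 0.0
```

```bash
python3 -c "
from h import *
go([.488,-.230,.28],45)"
```

```text
shift [ 4.18 -1.36  0.01] yaw 45.1 pos [ 0.3887 -0.426   0.2806]
turn about tool z (units) 0.02
```

Request:
apply_moves(steps=[0.84,-0.27,0,0,0,0,1,1.68,-0.54,0,0,0,0,1,2.5,-0.82,0,0,0,0,1,3.34,-1.09,0,0,0,0,1,4.18,-1.36,0,0,0,0,1])

```text
clock: 1.2
eef_pos: [0.4884, -0.2299, 0.2807]
eef_rot: [2.902, 1.202, 0.0]
force: [0.5, -0.4, -0.3]
finger_gap: 1.003
finger_force: 0.0
```

```bash
python3 -c "
from h import *
go([.488,-.230,.091],45)
c=r.camera('scene'); cv2.imwrite('pics/s1.png',cv2.resize(c['img'][120:260,130:330,::-1],None,fx=3.5,fy=3.5))"
```

```text
shift [-0.01 -0.01  3.79] yaw 45.0 pos [ 0.4884 -0.2299  0.2807]
turn about tool z (units) 0.0
```

View pics/s1.png

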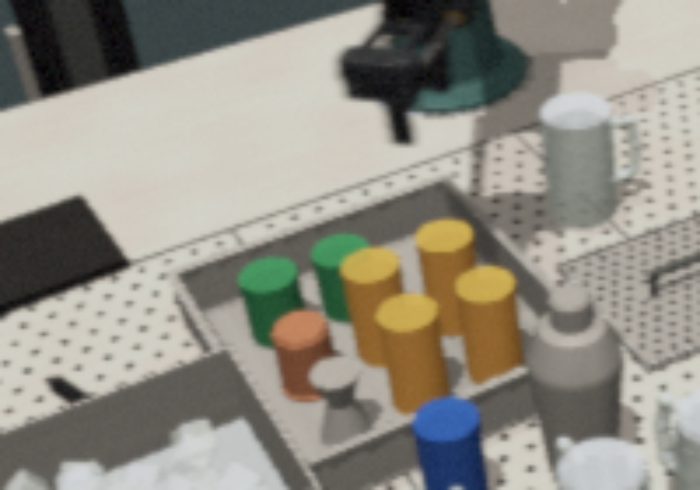

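The picture shows the gripper above the nearest amber tumbler (top at about (446,236) in the crop), with clear space on the diagonal around it.

Request:
apply_moves(steps=[0,0,0.9,0,0,0,1,0,0,1.8,0,0,0,1,0,0,2.7,0,0,0,1,0,0,3.4,0,0,0,1,0,0,3.79,0,0,0,1])

```text
clock: 1.75
eef_pos: [0.4856, -0.2304, 0.0874]
eef_rot: [-2.898, -1.201, 0.006]
force: [-0.5, -0.3, 1.0]
finger_gap: 1.0
finger_force: 0.0
```

Request:
apply_moves(steps=[0,0,0,0,0,0,0.5,0,0,0,0,0,0,0.5,0,0,0,0,0,0,0.5,0,0,0,0,0,0,0.5,0,0,0,0,0,0,0.5], newtons=20)

```text
clock: 2.25
eef_pos: [0.489, -0.2321, 0.093]
eef_rot: [2.9, 1.202, 0.003]
force: [-1.3, 0.8, 3.5]
finger_gap: 0.658
finger_force: 19.8
```

Request:
apply_moves(steps=[0,0,-0.3,0,0,0,0.5,0,0,-1.0,0,0,0,0.5,0,0,-1.9,0,0,0,0.5,0,0,-2.8,0,0,0,0.5,0,0,-3.5,0,0,0,0.5])

```text
clock: 2.75
eef_pos: [0.4885, -0.2319, 0.2704]
eef_rot: [2.9, 1.201, 0.004]
force: [1.3, -0.3, -1.6]
finger_gap: 0.654
finger_force: 19.8
```

Request:
apply_moves(steps=[0.3,-0.22,0,0,0,0,0.5,0.9,-0.66,0,0,0,0,0.5,1.5,-1.1,0,0,0,0,0.5,2.2,-1.62,0,0,0,0,0.5,2.9,-2.14,0,0,0,0,0.5])

```text
clock: 3.25
eef_pos: [0.5147, -0.0521, 0.2674]
eef_rot: [2.902, 1.201, 0.002]
force: [0.7, -0.1, -1.8]
finger_gap: 0.655
finger_force: 19.8
```

Request:
apply_moves(steps=[0.7,-0.51,0,0,0,0,0.5,1.4,-1.03,0,0,0,0,0.5,2.1,-1.55,0,0,0,0,0.5,2.8,-2.06,0,0,0,0,0.5,3.4,-2.5,0,0,0,0,0.5])

```text
clock: 3.75
eef_pos: [0.5465, 0.1574, 0.2674]
eef_rot: [2.902, 1.204, 0.002]
force: [0.4, -0.2, -1.5]
finger_gap: 0.66
finger_force: 19.8
```

Request:
apply_moves(steps=[0.5,-0.37,0,0,0,0,0.5,0.9,-0.67,0,0,0,0,0.5,1.2,-0.9,0,0,0,0,0.5,1.45,-1.07,0,0,0,0,0.5,1.45,-1.07,0,0,0,0,0.5])

```text
clock: 4.25
eef_pos: [0.5603, 0.2455, 0.2665]
eef_rot: [-2.901, -1.205, -0.001]
force: [-0.4, -0.3, -1.2]
finger_gap: 0.657
finger_force: 19.8
```

```bash
python3 -c "
from h import *
go([.56,.246,.092],45)
s=r.sense();print(s['finger_gap'],s['force'],s['q'].round(2))"
```

```text
shift [ 0.   -0.01  3.49] yaw 45.1 pos [0.5603 0.2455 0.2665]
turn about tool z (units) 0.02
0.6567944629035157 [-0.42378088 -0.31429411 -1.16839267] [0.37 0.14 1.74 0.   1.26 1.16]
```

Request:
apply_moves(steps=[0,0,0.9,0,0,0,0.5,0,0,1.8,0,0,0,0.5,0,0,2.6,0,0,0,0.5,0,0,3.1,0,0,0,0.5,0,0,3.3,0,0,0,0.5])

```text
clock: 4.75
eef_pos: [0.5577, 0.242, 0.0976]
eef_rot: [2.903, 1.201, -0.011]
force: [-0.6, 0.2, -2.1]
finger_gap: 0.651
finger_force: 19.8
```

Request:
apply_moves(steps=[0,0,0.05,0,0,0,0.5,0,0,0.1,0,0,0,0.5,0,0,0.14,0,0,0,0.5,0,0,0.17,0,0,0,0.5,0,0,0.19,0,0,0,0.5])

```text
clock: 5.25
eef_pos: [0.5608, 0.2446, 0.0929]
eef_rot: [-2.902, -1.203, -0.003]
force: [-1.8, 0.4, 5.7]
finger_gap: 0.656
finger_force: 19.8
```

Request:
apply_moves(steps=[0,0,0,0,0,0,1,0,0,0,0,0,0,1,0,0,0,0,0,0,1,0,0,0,0,0,0,1,0,0,-0.3,0,0,0,1])

```text
clock: 5.75
eef_pos: [0.5582, 0.2435, 0.1049]
eef_rot: [-2.902, -1.202, 0.008]
force: [-0.2, -0.2, -0.3]
finger_gap: 0.999
finger_force: 0.0
```

Request:
apply_moves(steps=[0,0,-0.6,0,0,0,1,0,0,-1.4,0,0,0,1,0,0,-2.2,0,0,0,1,0,0,-3.0,0,0,0,1,0,0,-3.2,0,0,0,1])

```text
clock: 6.25
eef_pos: [0.5628, 0.2454, 0.2744]
eef_rot: [2.902, 1.202, 0.017]
force: [0.7, 0.3, 0.1]
finger_gap: 0.998
finger_force: 0.0
```

Request:
apply_moves(steps=[-0.4,0.3,0,0,0,0,1,-1.0,0.78,0,0,0,0,1,-1.7,1.32,0,0,0,0,1,-2.4,1.86,0,0,0,0,1,-3.1,2.4,0,0,0,0,1])

```text
clock: 6.75
eef_pos: [0.5345, 0.0484, 0.2665]
eef_rot: [-2.902, -1.204, 0.001]
force: [0.0, -0.2, -0.7]
finger_gap: 0.995
finger_force: 0.0
```

Request:
apply_moves(steps=[-0.7,0.54,0,0,0,0,1,-1.4,1.08,0,0,0,0,1,-2.1,1.64,0,0,0,0,1,-2.8,2.2,0,0,0,0,1,-3.4,2.65,0,0,0,0,1])

```text
clock: 7.25
eef_pos: [0.508, -0.1662, 0.2666]
eef_rot: [2.903, 1.201, -0.001]
force: [0.2, 0.8, 0.8]
finger_gap: 1.0
finger_force: 0.0
```

Request:
apply_moves(steps=[-0.6,0.46,0,0,0,0,1,-1.2,0.92,0,0,0,0,1,-1.8,1.4,0,0,0,0,1,-2.37,1.84,0,0,0,0,1,-2.37,1.84,0,0,0,0,1])

```text
clock: 7.75
eef_pos: [0.4891, -0.3166, 0.2663]
eef_rot: [2.904, 1.196, -0.002]
force: [0.2, 0.2, -0.5]
finger_gap: 1.003
finger_force: 0.0
```

```bash
python3 -c "
from h import *
c=r.camera('top')
for k,z in(('amber',.114),('green',.079)):
    for f in find(c,k,z,(180,160,490,290)): print(k,f[0][4],f[2])
go([.4905,-.3118,.0912],45)
"
```

```text
amber 283 [0.583, -0.232, 0.114]
amber 281 [0.5796, -0.3131, 0.114]
amber 289 [0.5594, 0.2452, 0.114]
amber 210 [0.496, -0.3082, 0.114]
green 195 [0.3983, -0.3059, 0.079]
green 128 [0.3959, -0.4014, 0.079]
shift [ 0.05 -0.02  3.5 ] yaw 44.8 pos [ 0.4894 -0.3145  0.2662]
turn about tool z (units) -0.03
```

Request:
apply_moves(steps=[0.05,-0.02,0.9,0,0,0,1,0.05,-0.02,1.8,0,0,0,1,0.05,-0.02,2.7,0,0,0,1,0.05,-0.02,3.3,0,0,0,1,0.05,-0.02,3.5,0,0,0,1])

```text
clock: 8.3
eef_pos: [0.4887, -0.3071, 0.0875]
eef_rot: [-2.895, -1.201, 0.006]
force: [-0.5, 0.1, 0.6]
finger_gap: 1.0
finger_force: 0.0
```

Request:
apply_moves(steps=[0,0,0,0,0,0,0.5,0,0,0,0,0,0,0.5,0,0,0,0,0,0,0.5,0,0,0,0,0,0,0.5,0,0,0,0,0,0,0.5], newtons=20)

```text
clock: 8.8
eef_pos: [0.4925, -0.3112, 0.0938]
eef_rot: [2.9, 1.201, 0.003]
force: [-0.1, 1.6, 5.7]
finger_gap: 0.655
finger_force: 20.0
```

Request:
apply_moves(steps=[0,0,-0.3,0,0,0,0.5,0,0,-1.0,0,0,0,0.5,0,0,-1.9,0,0,0,0.5,0,0,-2.8,0,0,0,0.5,0,0,-3.5,0,0,0,0.5])

```text
clock: 9.3
eef_pos: [0.4914, -0.3107, 0.2704]
eef_rot: [2.9, 1.201, 0.002]
force: [0.5, -0.8, -2.5]
finger_gap: 0.657
finger_force: 20.0
```

Request:
apply_moves(steps=[0.25,-0.22,0,0,0,0,0.5,0.7,-0.61,0,0,0,0,0.5,1.25,-1.09,0,0,0,0,0.5,1.9,-1.66,0,0,0,0,0.5,2.6,-2.27,0,0,0,0,0.5])

```text
clock: 9.8
eef_pos: [0.5015, -0.1363, 0.2652]
eef_rot: [-2.901, -1.2, 0.003]
force: [1.2, 1.0, -2.7]
finger_gap: 0.651
finger_force: 20.0
```

Request:
apply_moves(steps=[0.68,-0.59,0,0,0,0,0.5,1.36,-1.19,0,0,0,0,0.5,2.04,-1.78,0,0,0,0,0.5,2.72,-2.38,0,0,0,0,0.5,3.4,-2.97,0,0,0,0,0.5])

```text
clock: 10.3
eef_pos: [0.5162, 0.0891, 0.2653]
eef_rot: [-2.901, -1.202, 0.004]
force: [0.8, -0.2, -2.0]
finger_gap: 0.656
finger_force: 20.0
```

Request:
apply_moves(steps=[0.66,-0.58,0,0,0,0,0.5,1.3,-1.14,0,0,0,0,0.5,1.9,-1.66,0,0,0,0,0.5,2.5,-2.18,0,0,0,0,0.5,3.0,-2.62,0,0,0,0,0.5])

```text
clock: 10.8
eef_pos: [0.5296, 0.2877, 0.265]
eef_rot: [-2.901, -1.204, 0.005]
force: [0.7, 0.4, -2.9]
finger_gap: 0.651
finger_force: 20.0
```

Request:
apply_moves(steps=[0.5,-0.44,0,0,0,0,0.5,0.9,-0.78,0,0,0,0,0.5,1.2,-1.05,0,0,0,0,0.5,1.39,-1.21,0,0,0,0,0.5,1.39,-1.21,0,0,0,0,0.5])

```text
clock: 11.3
eef_pos: [0.5372, 0.3785, 0.2659]
eef_rot: [2.901, 1.205, -0.002]
force: [0.7, -0.2, -2.5]
finger_gap: 0.65
finger_force: 20.0
```

```bash
python3 -c "
from h import *
go([.537,.376,.092],45)
s=r.sense();print(s['finger_gap'],s['force'],s['q'].round(2))"
```

```text
shift [-0.03  0.03  3.48] yaw 45.1 pos [0.5372 0.3785 0.2659]
turn about tool z (units) 0.02
0.6496843250738483 [ 0.66340997 -0.22276654 -2.47133743] [0.58 0.23 1.64 0.   1.27 1.36]
```

Request:
apply_moves(steps=[0,0,0.9,0,0,0,0.5,0,0,1.8,0,0,0,0.5,0,0,2.6,0,0,0,0.5,0,0,3.1,0,0,0,0.5,0,0,3.3,0,0,0,0.5])

```text
clock: 11.8
eef_pos: [0.5356, 0.3746, 0.0977]
eef_rot: [2.901, 1.2, -0.011]
force: [0.1, -0.4, -1.6]
finger_gap: 0.654
finger_force: 20.0
```

Request:
apply_moves(steps=[0,0,0.05,0,0,0,0.5,0,0,0.1,0,0,0,0.5,0,0,0.14,0,0,0,0.5,0,0,0.17,0,0,0,0.5,0,0,0.19,0,0,0,0.5])

```text
clock: 12.3
eef_pos: [0.5387, 0.3782, 0.0939]
eef_rot: [-2.902, -1.202, -0.004]
force: [-1.8, -0.3, 6.6]
finger_gap: 0.651
finger_force: 20.0
```

Request:
apply_moves(steps=[0,0,0,0,0,0,1,0,0,0,0,0,0,1,0,0,0,0,0,0,1,0,0,0,0,0,0,1,0,0,-0.3,0,0,0,1])

```text
clock: 12.8
eef_pos: [0.5361, 0.3764, 0.1051]
eef_rot: [2.901, 1.202, -0.008]
force: [-0.5, 0.9, 0.6]
finger_gap: 1.001
finger_force: 0.0
```

Request:
apply_moves(steps=[0,0,-0.6,0,0,0,1,0,0,-1.4,0,0,0,1,0,0,-2.2,0,0,0,1,0,0,-3.0,0,0,0,1,0,0,-3.2,0,0,0,1])

```text
clock: 13.3
eef_pos: [0.5402, 0.3791, 0.2752]
eef_rot: [-2.9, -1.202, -0.017]
force: [0.7, 0.7, 1.2]
finger_gap: 0.999
finger_force: 0.0
```

Request:
apply_moves(steps=[-0.2,0.23,0,0,0,0,1,-0.6,0.7,0,0,0,0,1,-1.1,1.28,0,0,0,0,1,-1.65,1.92,0,0,0,0,1,-2.2,2.56,0,0,0,0,1])

```text
clock: 13.8
eef_pos: [0.5488, 0.2065, 0.2642]
eef_rot: [2.902, 1.203, -0.008]
force: [0.5, -0.3, -0.5]
finger_gap: 1.001
finger_force: 0.0
```

Request:
apply_moves(steps=[-0.52,0.6,0,0,0,0,1,-1.04,1.21,0,0,0,0,1,-1.56,1.81,0,0,0,0,1,-2.08,2.42,0,0,0,0,1,-2.6,3.02,0,0,0,0,1])

```text
clock: 14.3
eef_pos: [0.5633, 0.0081, 0.2644]
eef_rot: [-2.901, -1.202, 0.007]
force: [0.5, -0.0, 0.3]
finger_gap: 1.0
finger_force: 0.0
```

Request:
apply_moves(steps=[-0.45,0.52,0,0,0,0,1,-0.9,1.05,0,0,0,0,1,-1.35,1.57,0,0,0,0,1,-1.75,2.04,0,0,0,0,1,-2.1,2.45,0,0,0,0,1])

```text
clock: 14.8
eef_pos: [0.5755, -0.1524, 0.2642]
eef_rot: [-2.9, -1.2, 0.007]
force: [0.6, 0.1, -0.3]
finger_gap: 1.002
finger_force: 0.0
```

Request:
apply_moves(steps=[-0.4,0.46,0,0,0,0,1,-0.7,0.81,0,0,0,0,1,-0.9,1.04,0,0,0,0,1,-1.05,1.22,0,0,0,0,1,-1.05,1.22,0,0,0,0,1])

```text
clock: 15.3
eef_pos: [0.5831, -0.2316, 0.266]
eef_rot: [-2.902, -1.2, 0.002]
force: [0.1, 0.5, 0.2]
finger_gap: 1.001
finger_force: 0.0
```

```bash
python3 -c "
from h import *
c=r.camera('top')
for k,z in(('amber',.114),('green',.079)):
    for f in find(c,k,z,(180,160,490,290)): print(k,f[0][4],f[2])
go([.583,-.232,.0912],45)
"
```

```text
amber 290 [0.5595, 0.2451, 0.114]
amber 290 [0.5362, 0.3767, 0.114]
shift [-0.02  0.02  3.5 ] yaw 45.0 pos [ 0.5833 -0.2306  0.2663]
turn about tool z (units) -0.01
```

Request:
apply_moves(steps=[0,0,0.9,0,0,0,1,0,0,1.8,0,0,0,1,0,0,2.7,0,0,0,1,0,0,3.3,0,0,0,1,0,0,3.5,0,0,0,1])

```text
clock: 15.85
eef_pos: [0.5809, -0.2279, 0.0878]
eef_rot: [-2.896, -1.202, 0.008]
force: [-0.4, -0.4, 0.1]
finger_gap: 1.0
finger_force: 0.0
```

Request:
apply_moves(steps=[0,0,0,0,0,0,0.5,0,0,0,0,0,0,0.5,0,0,0,0,0,0,0.5,0,0,0,0,0,0,0.5,0,0,0,0,0,0,0.5], newtons=20)

```text
clock: 16.35
eef_pos: [0.5853, -0.2311, 0.0946]
eef_rot: [2.9, 1.201, 0.004]
force: [-1.0, 0.6, 5.5]
finger_gap: 0.653
finger_force: 20.0
```

Request:
apply_moves(steps=[0,0,-0.3,0,0,0,0.5,0,0,-1.0,0,0,0,0.5,0,0,-1.9,0,0,0,0.5,0,0,-2.8,0,0,0,0.5,0,0,-3.5,0,0,0,0.5])

```text
clock: 16.85
eef_pos: [0.584, -0.2308, 0.271]
eef_rot: [2.901, 1.202, 0.003]
force: [1.1, -0.3, -2.4]
finger_gap: 0.65
finger_force: 20.0
```

Request:
apply_moves(steps=[0.1,-0.2,0,0,0,0,0.5,0.3,-0.6,0,0,0,0,0.5,0.53,-1.06,0,0,0,0,0.5,0.8,-1.6,0,0,0,0,0.5,1.1,-2.2,0,0,0,0,0.5])

```text
clock: 17.35
eef_pos: [0.5419, -0.1114, 0.2637]
eef_rot: [-2.899, -1.2, 0.008]
force: [-0.6, 0.4, -2.0]
finger_gap: 0.652
finger_force: 20.0
```

Request:
apply_moves(steps=[0.3,-0.6,0,0,0,0,0.5,0.6,-1.2,0,0,0,0,0.5,0.9,-1.8,0,0,0,0,0.5,1.2,-2.4,0,0,0,0,0.5,1.5,-3.02,0,0,0,0,0.5])

```text
clock: 17.85
eef_pos: [0.4875, 0.048, 0.2638]
eef_rot: [-2.9, -1.202, 0.009]
force: [0.5, 0.3, -2.8]
finger_gap: 0.654
finger_force: 20.0
```

Request:
apply_moves(steps=[0.26,-0.52,0,0,0,0,0.5,0.5,-1.0,0,0,0,0,0.5,0.72,-1.44,0,0,0,0,0.5,0.92,-1.84,0,0,0,0,0.5,1.1,-2.2,0,0,0,0,0.5])

```text
clock: 18.35
eef_pos: [0.4485, 0.1638, 0.2639]
eef_rot: [-2.901, -1.204, 0.01]
force: [-0.9, 0.5, -1.7]
finger_gap: 0.656
finger_force: 20.0
```

Request:
apply_moves(steps=[0.2,-0.4,0,0,0,0,0.5,0.37,-0.76,0,0,0,0,0.5,0.5,-1.03,0,0,0,0,0.5,0.57,-1.18,0,0,0,0,0.5,0.57,-1.18,0,0,0,0,0.5])

```text
clock: 18.85
eef_pos: [0.4284, 0.2249, 0.265]
eef_rot: [-2.901, -1.206, 0.007]
force: [-0.3, -0.4, -2.6]
finger_gap: 0.651
finger_force: 20.0
```

```bash
python3 -c "
from h import *
go([.43,.223,.092],45)
s=r.sense();print(s['finger_gap'],s['force'],s['q'].round(2))"
```

```text
shift [0.01 0.06 3.46] yaw 45.1 pos [0.4284 0.2249 0.265 ]
turn about tool z (units) 0.02
0.6509755812219259 [-0.28358759 -0.38826135 -2.61622997] [ 0.43 -0.1   2.    0.    1.25  1.21]
```

Request:
apply_moves(steps=[0,0.04,0.9,0,0,0,0.5,0,0.04,1.8,0,0,0,0.5,0,0.04,2.6,0,0,0,0.5,0,0.04,3.1,0,0,0,0.5,0,0.04,3.3,0,0,0,0.5])

```text
clock: 19.35
eef_pos: [0.429, 0.2211, 0.0983]
eef_rot: [2.902, 1.202, -0.012]
force: [-0.2, 0.4, -2.5]
finger_gap: 0.655
finger_force: 20.0
```

Request:
apply_moves(steps=[0,0,0.05,0,0,0,0.5,0,0,0.1,0,0,0,0.5,0,0,0.14,0,0,0,0.5,0,0,0.17,0,0,0,0.5,0,0,0.18,0,0,0,0.5])

```text
clock: 19.85
eef_pos: [0.4331, 0.2235, 0.0946]
eef_rot: [-2.902, -1.203, -0.004]
force: [-1.4, -0.9, 4.5]
finger_gap: 0.654
finger_force: 20.0
```

Request:
apply_moves(steps=[0,0,0,0,0,0,1,0,0,0,0,0,0,1,0,0,0,0,0,0,1,0,0,0,0,0,0,1,0,0,-0.3,0,0,0,1])

```text
clock: 20.35
eef_pos: [0.4304, 0.2222, 0.1064]
eef_rot: [2.902, 1.202, -0.007]
force: [-0.3, -1.1, 0.4]
finger_gap: 0.999
finger_force: 0.0
```

Request:
apply_moves(steps=[0,0,-0.6,0,0,0,1,0,0,-1.4,0,0,0,1,0,0,-2.2,0,0,0,1,0,0,-3.0,0,0,0,1,0,0,-3.2,0,0,0,1])

```text
clock: 20.85
eef_pos: [0.4345, 0.2241, 0.2737]
eef_rot: [-2.902, -1.202, -0.014]
force: [-0.3, -0.0, 0.4]
finger_gap: 1.001
finger_force: 0.0
```

Request:
apply_moves(steps=[-0.13,0.23,0,0,0,0,1,-0.36,0.64,0,0,0,0,1,-0.65,1.15,0,0,0,0,1,-0.97,1.72,0,0,0,0,1,-1.3,2.31,0,0,0,0,1])

```text
clock: 21.35
eef_pos: [0.4665, 0.0934, 0.2651]
eef_rot: [-2.901, -1.203, 0.007]
force: [-0.3, -0.2, 0.3]
finger_gap: 0.998
finger_force: 0.0
```

Request:
apply_moves(steps=[-0.38,0.68,0,0,0,0,1,-0.76,1.35,0,0,0,0,1,-1.14,2.03,0,0,0,0,1,-1.52,2.7,0,0,0,0,1,-1.9,3.38,0,0,0,0,1])

```text
clock: 21.85
eef_pos: [0.5186, -0.0934, 0.2649]
eef_rot: [-2.9, -1.201, 0.007]
force: [0.3, -0.4, -0.8]
finger_gap: 1.002
finger_force: 0.0
```

Request:
apply_moves(steps=[-0.34,0.6,0,0,0,0,1,-0.66,1.17,0,0,0,0,1,-0.96,1.7,0,0,0,0,1,-1.24,2.2,0,0,0,0,1,-1.5,2.66,0,0,0,0,1])

```text
clock: 22.35
eef_pos: [0.5595, -0.2401, 0.2645]
eef_rot: [-2.899, -1.2, 0.006]
force: [-0.9, 0.1, 0.1]
finger_gap: 1.001
finger_force: 0.0
```

Request:
apply_moves(steps=[-0.24,0.43,0,0,0,0,1,-0.46,0.82,0,0,0,0,1,-0.63,1.12,0,0,0,0,1,-0.76,1.35,0,0,0,0,1,-0.76,1.35,0,0,0,0,1])

```text
clock: 22.85
eef_pos: [0.5816, -0.3143, 0.2666]
eef_rot: [-2.902, -1.2, 0.002]
force: [0.9, -0.2, 0.8]
finger_gap: 1.001
finger_force: 0.0
```

```bash
python3 -c "
from h import *
c=r.camera('top')
for k,z in(('amber',.114),('green',.079)):
    for f in find(c,k,z,(180,160,490,290)): print(k,f[0][4],f[2])
go([.58,-.313,.0912],45)
"
```

```text
amber 85 [0.5951, -0.3049, 0.114]
amber 291 [0.5596, 0.2451, 0.114]
amber 288 [0.5364, 0.3766, 0.114]
amber 292 [0.4308, 0.2211, 0.114]
shift [-0.02 -0.02  3.52] yaw 45.0 pos [ 0.5816 -0.3133  0.267 ]
turn about tool z (units) -0.01
```

Request:
apply_moves(steps=[0,0,0.9,0,0,0,1,0,0,1.8,0,0,0,1,0,0,2.7,0,0,0,1,0,0,3.3,0,0,0,1,0,0,3.5,0,0,0,1])

```text
clock: 23.4
eef_pos: [0.5792, -0.3101, 0.0886]
eef_rot: [-2.895, -1.202, 0.007]
force: [-1.6, 0.3, -0.1]
finger_gap: 1.003
finger_force: 0.0
```

Request:
apply_moves(steps=[0,0,0,0,0,0,0.5,0,0,0,0,0,0,0.5,0,0,0,0,0,0,0.5,0,0,0,0,0,0,0.5,0,0,0,0,0,0,0.5], newtons=20)

```text
clock: 23.9
eef_pos: [0.5831, -0.3133, 0.0955]
eef_rot: [2.901, 1.202, 0.003]
force: [-1.2, 2.2, 5.6]
finger_gap: 0.655
finger_force: 19.9
```

Request:
apply_moves(steps=[0,0,-0.3,0,0,0,0.5,0,0,-1.0,0,0,0,0.5,0,0,-1.9,0,0,0,0.5,0,0,-2.8,0,0,0,0.5,0,0,-3.5,0,0,0,0.5])

```text
clock: 24.4
eef_pos: [0.5825, -0.3133, 0.2721]
eef_rot: [2.9, 1.201, 0.003]
force: [0.8, -1.0, -2.2]
finger_gap: 0.657
finger_force: 19.9
```

Request:
apply_moves(steps=[0.14,-0.24,0,0,0,0,0.5,0.4,-0.68,0,0,0,0,0.5,0.7,-1.2,0,0,0,0,0.5,1.03,-1.76,0,0,0,0,0.5,1.4,-2.39,0,0,0,0,0.5])

```text
clock: 24.9
eef_pos: [0.5454, -0.1773, 0.2662]
eef_rot: [-2.901, -1.201, 0.003]
force: [0.3, 0.6, -2.2]
finger_gap: 0.655
finger_force: 19.9
```

Request:
apply_moves(steps=[0.4,-0.68,0,0,0,0,0.5,0.8,-1.36,0,0,0,0,0.5,1.2,-2.05,0,0,0,0,0.5,1.6,-2.73,0,0,0,0,0.5,2.0,-3.41,0,0,0,0,0.5])

```text
clock: 25.4
eef_pos: [0.495, 0.0141, 0.2664]
eef_rot: [-2.901, -1.202, 0.004]
force: [0.9, 1.1, -2.3]
finger_gap: 0.66
finger_force: 19.9
```

Request:
apply_moves(steps=[0.4,-0.68,0,0,0,0,0.5,0.8,-1.36,0,0,0,0,0.5,1.2,-2.05,0,0,0,0,0.5,1.6,-2.73,0,0,0,0,0.5,2.0,-3.41,0,0,0,0,0.5])

```text
clock: 25.9
eef_pos: [0.445, 0.2048, 0.2665]
eef_rot: [-2.902, -1.203, 0.004]
force: [-0.2, 0.4, -2.6]
finger_gap: 0.656
finger_force: 19.9
```

Request:
apply_moves(steps=[0.4,-0.68,0,0,0,0,0.5,0.8,-1.37,0,0,0,0,0.5,1.15,-1.97,0,0,0,0,0.5,1.4,-2.4,0,0,0,0,0.5,1.56,-2.67,0,0,0,0,0.5])

```text
clock: 26.4
eef_pos: [0.4059, 0.3543, 0.2665]
eef_rot: [2.901, 1.205, -0.004]
force: [0.4, 0.1, -3.0]
finger_gap: 0.657
finger_force: 19.9
```

```bash
python3 -c "
from h import *
go([.407,.353,.092],45)
s=r.sense();print(s['finger_gap'],s['force'],s['q'].round(2))"
```

```text
shift [0.01 0.04 3.49] yaw 45.1 pos [0.4059 0.3543 0.2665]
turn about tool z (units) 0.02
0.6571067869353742 [ 0.35732004  0.0568499  -2.95732851] [0.67 0.01 1.89 0.   1.25 1.45]
```

Request:
apply_moves(steps=[0,0.04,0.9,0,0,0,0.5,0,0.04,1.8,0,0,0,0.5,0,0.04,2.6,0,0,0,0.5,0,0.04,3.1,0,0,0,0.5,0,0.04,3.3,0,0,0,0.5])

```text
clock: 26.9
eef_pos: [0.4065, 0.3491, 0.0989]
eef_rot: [2.9, 1.201, -0.012]
force: [-0.5, -0.4, -2.0]
finger_gap: 0.655
finger_force: 19.9
```

Request:
apply_moves(steps=[0,0,0.05,0,0,0,0.5,0,0,0.1,0,0,0,0.5,0,0,0.14,0,0,0,0.5,0,0,0.17,0,0,0,0.5,0,0,0.19,0,0,0,0.5])

```text
clock: 27.4
eef_pos: [0.4104, 0.3526, 0.0955]
eef_rot: [-2.901, -1.202, -0.004]
force: [-1.8, 0.7, 6.7]
finger_gap: 0.655
finger_force: 19.9
```

Request:
apply_moves(steps=[0,0,0,0,0,0,1,0,0,0,0,0,0,1,0,0,0,0,0,0,1,0,0,0,0,0,0,1,0,0,-0.3,0,0,0,1])

```text
clock: 27.9
eef_pos: [0.4079, 0.3505, 0.107]
eef_rot: [2.901, 1.202, -0.007]
force: [-0.3, -0.5, -0.2]
finger_gap: 0.998
finger_force: 0.0
```

Request:
apply_moves(steps=[0,0,-0.6,0,0,0,1,0,0,-1.4,0,0,0,1,0,0,-2.2,0,0,0,1,0,0,-3.0,0,0,0,1,0,0,-3.2,0,0,0,1])

```text
clock: 28.4
eef_pos: [0.4116, 0.3535, 0.2758]
eef_rot: [-2.9, -1.202, -0.016]
force: [0.8, -0.2, 0.4]
finger_gap: 0.999
finger_force: 0.0
```

Request:
apply_moves(steps=[-0.13,0.35,0,0,0,0,1,-0.36,1.0,0,0,0,0,1,-0.66,1.83,0,0,0,0,1,-0.96,2.66,0,0,0,0,1,-1.26,3.5,0,0,0,0,1])

```text
clock: 28.9
eef_pos: [0.4886, 0.182, 0.2685]
eef_rot: [-2.902, -1.204, 0.001]
force: [1.0, -0.1, 0.5]
finger_gap: 1.0
finger_force: 0.0
```

Request:
apply_moves(steps=[-0.3,0.83,0,0,0,-1.4,1,-0.6,1.66,0,0,0,-2.8,1,-0.9,2.5,0,0,0,-4.2,1,-1.2,3.32,0,0,0,-5.6,1,-1.4,3.88,0,0,0,-7.05,1])

```text
clock: 29.4
eef_pos: [0.5768, -0.0059, 0.2684]
eef_rot: [2.289, 2.151, -0.001]
force: [0.2, 1.0, 0.8]
finger_gap: 0.993
finger_force: 0.0
```

```bash
python3 -c "
from h import *
go([.573,-.001,.042],87.3)
for n,b in(('top',(180,150,490,290)),('scene',(130,110,430,260))):
    c=r.camera(n); x0,y0,x1,y1=b
    cv2.imwrite('pics/%s2.png'%n,cv2.resize(c['img'][y0:y1,x0:x1,::-1],None,fx=2.5,fy=2.5))
c=r.camera('top')
for k,z in(('amber',.114),('green',.079)):
    for f in find(c,k,z,(180,160,490,290)): print(k,f[0][4],f[2])
"
```

```text
shift [ 0.1  -0.08  4.53] yaw 86.4 pos [ 0.5768 -0.0059  0.2684]
turn about tool z (units) -0.14
amber 289 [0.5594, 0.2452, 0.114]
amber 287 [0.5365, 0.3767, 0.114]
amber 292 [0.4308, 0.2211, 0.114]
amber 293 [0.4073, 0.3511, 0.114]
green 287 [0.4035, -0.3123, 0.079]
green 276 [0.4006, -0.3889, 0.079]
```

View pics/scene2.png

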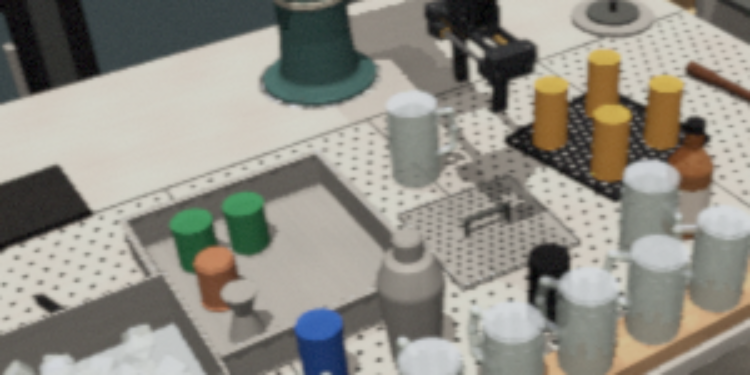

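The view shows all four ambers standing on the tray (about (550,110), (603,80), (664,110) and (611,140)) and the sheet's bar free at (490,215), with the gripper above it.

```bash
python3 -c "
from h import *
c=r.camera('scene')
print(ray(c,[(318,201.2),(334.8,191.2),(326.4,196.2)],.039).round(4))
go([.573,-.001,.042],87.3)
"
```

```text
[[ 0.5988 -0.0463  0.039 ]
 [ 0.5828  0.0391  0.039 ]
 [ 0.5909 -0.0042  0.039 ]]
shift [ 0.05 -0.06  4.52] yaw 86.0 pos [ 0.576  -0.0037  0.2681]
turn about tool z (units) -0.22
```

```bash
python3 -c "
from h import *
c=r.camera('scene')
print('sheet mid',ray(c,[(325.4,200.4)],.009).round(4))
P=np.array([[.5728,-.0015,.036],[.5728,-.0015,.041],[.5594,.2452,.114],[.4308,.2211,.114]])
q=(P-c['pose'][:3,3])@c['pose'][:3,:3]@c['mtx'].T; uv=q[:,:2]/q[:,2:]; print(uv.round(1),((uv-[130,110])*2.5).round(0))
cv2.imwrite('pics/s3.png',cv2.resize(c['img'][170:230,280:370,::-1],None,fx=8,fy=8,interpolation=cv2.INTER_CUBIC))
"
```

```text
sheet mid [[ 5.775e-01 -4.000e-04  9.000e-03]]
[[324.4 194.2]
 [324.3 193.1]
 [374.8 155.1]
 [350.5 143.4]] [[486. 210.]
 [486. 208.]
 [612. 113.]
 [551.  83.]]
```

View pics/s3.png

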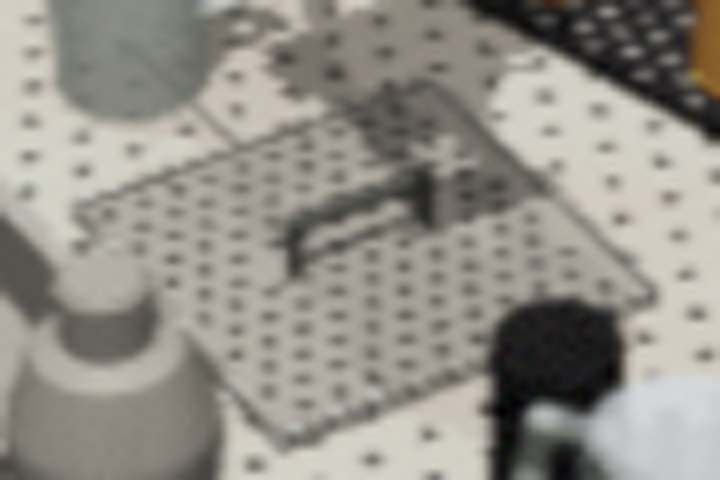

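Request:
apply_moves(steps=[0.05,-0.04,0.9,0,0,-0.2,0.7,0.05,-0.04,1.8,0,0,-0.2,0.7,0.05,-0.04,2.6,0,0,-0.2,0.7,0.05,-0.04,3.3,0,0,-0.2,0.7,0.05,-0.04,3.9,0,0,-0.2,0.7])

```text
clock: 30.15
eef_pos: [0.5729, 0.0013, 0.0717]
eef_rot: [-2.27, -2.17, 0.002]
force: [-0.5, -0.0, -0.1]
finger_gap: 0.699
finger_force: 0.0
```

Request:
apply_moves(steps=[0,0,0.3,0,0,0,0.7,0,0,0.5,0,0,0,0.7,0,0,0.6,0,0,0,0.7,0,0,0.6,0,0,0,0.7,0,0,0.6,0,0,0,0.7])

```text
clock: 30.65
eef_pos: [0.5758, -0.0005, 0.0452]
eef_rot: [2.271, 2.169, 0.003]
force: [0.6, -0.3, 0.6]
finger_gap: 0.7
finger_force: 0.0
```

```bash
python3 -c "
from h import *
go([.574,-.001,.042],87.3); print(r.sense()['force'])
"
```

```text
shift [-0.01 -0.04  0.06] yaw 87.4 pos [ 5.758e-01 -5.000e-04  4.520e-02]
turn about tool z (units) 0.01
[ 0.63412188 -0.28756487  0.61513535]
```

Request:
apply_moves(steps=[0,-0.03,0.06,0,0,0,0.3,0,-0.03,0.06,0,0,0,0.25,0,-0.03,0.06,0,0,0,0.2,0,-0.03,0.06,0,0,0,0.15,0,-0.03,0.06,0,0,0,0.1], newtons=25)

```text
clock: 31.15
eef_pos: [0.5731, -0.0006, 0.0408]
eef_rot: [2.272, 2.17, 0.0]
force: [-0.6, 0.5, 0.4]
finger_gap: 0.271
finger_force: 0.0
```

Request:
apply_moves(steps=[0,0,0,0,0,0,0,0,0,0,0,0,0,0,0,0,0,0,0,0,0,0,0,0,0,0,0,0,0,0,0,0,0,0,0], newtons=40)

```text
clock: 31.65
eef_pos: [0.5734, -0.0005, 0.0408]
eef_rot: [2.271, 2.17, 0.001]
force: [2.5, -0.1, -1.1]
finger_gap: 0.091
finger_force: 39.5
```

```bash
python3 -c "
from h import *
go([.574,-.001,.042],87.3); s=r.sense(); print(s['force'],s['moment'],s['finger_gap'],s['finger_force'])
"
```

```text
shift [-0.01  0.01 -0.02] yaw 87.4 pos [ 5.734e-01 -5.000e-04  4.080e-02]
turn about tool z (units) 0.01
[ 2.46460538 -0.08951065 -1.10670627] [-0.08434399 -0.35437054  0.03182729] 0.09069843766222126 39.537867307662964
```

Request:
apply_moves(steps=[0,0,-0.1,0,0,0,0,0,0,-0.3,0,0,0,0,0,0,-0.6,0,0,0,0,0,0,-1.0,0,0,0,0,0,0,-1.4,0,0,0,0])

```text
clock: 32.15
eef_pos: [0.5727, -0.0005, 0.1121]
eef_rot: [-2.272, -2.17, 0.0]
force: [0.2, 0.0, -4.5]
finger_gap: 0.09
finger_force: 39.8
```

Request:
apply_moves(steps=[0,0,-0.5,0,0,0,0,0,0,-1.0,0,0,0,0,0,0,-1.5,0,0,0,0,0,0,-1.9,0,0,0,0,0,0,-2.2,0,0,0,0])

```text
clock: 32.65
eef_pos: [0.5734, -0.0005, 0.2236]
eef_rot: [2.27, 2.169, 0.003]
force: [0.7, 0.6, -2.7]
finger_gap: 0.088
finger_force: 39.8
```

Request:
apply_moves(steps=[0.15,-0.05,0,0,0,0,0,0.45,-0.16,0,0,0,0,0,0.85,-0.3,0,0,0,0,0,1.3,-0.46,0,0,0,0,0,1.75,-0.61,0,0,0,0,0])

```text
clock: 33.15
eef_pos: [0.5443, 0.09, 0.2185]
eef_rot: [-2.27, -2.168, 0.005]
force: [0.9, 0.3, -4.0]
finger_gap: 0.087
finger_force: 39.8
```

Request:
apply_moves(steps=[0.45,-0.16,0,0,0,0,0,0.9,-0.32,0,0,0,0,0,1.35,-0.47,0,0,0,0,0,1.8,-0.63,0,0,0,0,0,2.2,-0.77,0,0,0,0,0])

```text
clock: 33.65
eef_pos: [0.5106, 0.2017, 0.2185]
eef_rot: [-2.269, -2.169, 0.006]
force: [0.7, -0.3, -4.2]
finger_gap: 0.09
finger_force: 39.8
```

Request:
apply_moves(steps=[0.45,-0.16,0,0,0,-0.4,0,0.9,-0.32,0,0,0,-0.9,0,1.3,-0.46,0,0,0,-1.4,0,1.65,-0.58,0,0,0,-1.8,0,1.94,-0.69,0,0,0,-2.2,0])

```text
clock: 34.15
eef_pos: [0.4808, 0.2997, 0.2187]
eef_rot: [-2.002, -2.419, 0.005]
force: [-0.4, -0.7, -4.3]
finger_gap: 0.088
finger_force: 39.8
```

```bash
python3 -c "
from h import *
c=r.camera('top'); cv2.imwrite('pics/t4.png',cv2.resize(c['img'][150:300,160:420,::-1],None,fx=3,fy=3))
c=r.camera('scene'); cv2.imwrite('pics/s4.png',cv2.resize(c['img'][80:230,280:480,::-1],None,fx=4,fy=4))
go([.4835,.2985,.156],100.6); s=r.sense(); print(s['force'],s['moment'],s['finger_gap'],s['finger_force'])
"
```

```text
shift [-0.04  0.04  1.26] yaw 100.8 pos [0.4811 0.3002 0.2192]
turn about tool z (units) 0.03
[ 0.46722504 -0.11975191 -4.29515075] [-0.12868764 -0.08749218 -0.0358243 ] 0.08961210698539185 39.78038191795349
```

View pics/t4.png

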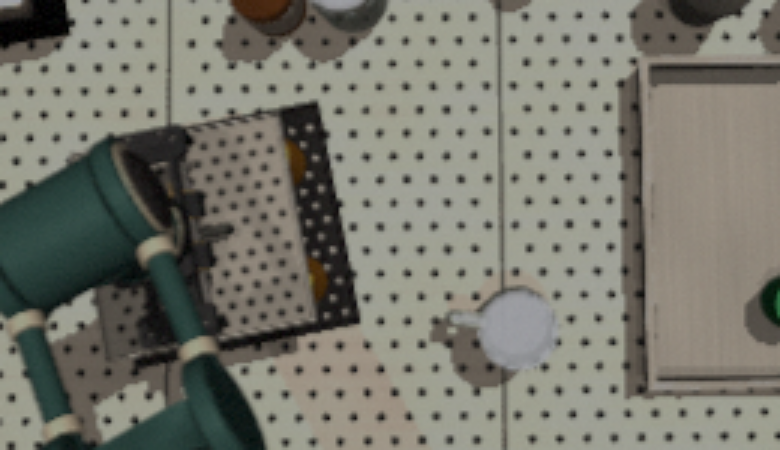

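View pics/s4.png

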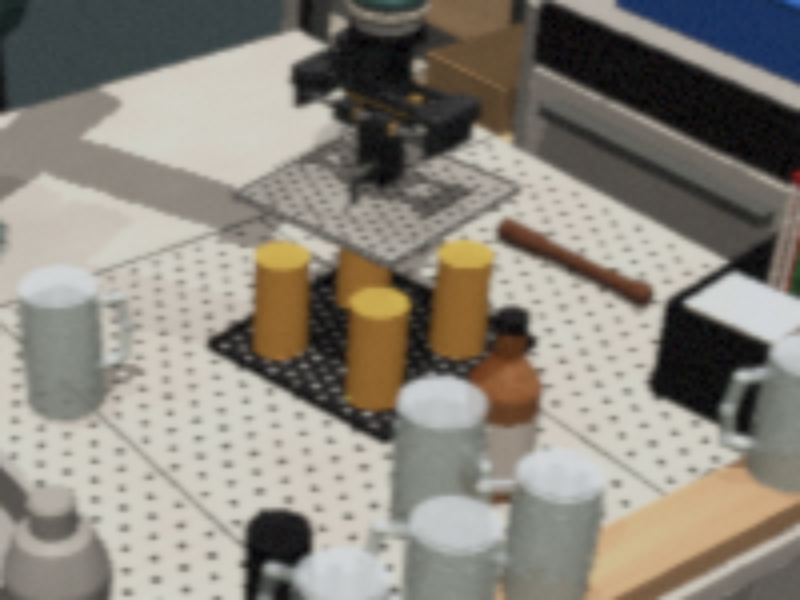

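Both views show the sheet held level and square over the four ambers. The sheet spans roughly (110–320, 110–360) in the top crop, so I can lower it.

Request:
apply_moves(steps=[-0.04,0.04,0.25,0,0,0,0,-0.04,0.04,0.5,0,0,0,0,-0.04,0.04,0.75,0,0,0,0,-0.04,0.04,0.95,0,0,0,0,-0.04,0.04,1.08,0,0,0,0])

```text
clock: 34.75
eef_pos: [0.4848, 0.2958, 0.1646]
eef_rot: [-2.008, -2.415, 0.004]
force: [-1.1, -0.3, -3.5]
finger_gap: 0.091
finger_force: 39.8
```

Request:
apply_moves(steps=[0,0,0.04,0,0,0,0,0,0,0.08,0,0,0,0,0,0,0.11,0,0,0,0,0,0,0.13,0,0,0,0,0,0,0.13,0,0,0,0])

```text
clock: 35.25
eef_pos: [0.4856, 0.2969, 0.1605]
eef_rot: [2.007, 2.417, 0.001]
force: [-0.4, -1.1, -3.9]
finger_gap: 0.088
finger_force: 39.8
```

```bash
python3 -c "
from h import *
go([.4835,.2985,.155],100.6); s=r.sense(); print(s['force'],s['moment'])
"
```

```text
shift [ 0.04 -0.04  0.11] yaw 100.6 pos [0.4856 0.2969 0.1605]
turn about tool z (units) -0.0
[-0.35462454 -1.1223427  -3.86639068] [-0.08920025 -0.07910971  0.02683359]
```

Request:
apply_moves(steps=[0.03,-0.03,0.02,0,0,0,0,0.03,-0.03,0.04,0,0,0,0,0.03,-0.03,0.06,0,0,0,0,0.03,-0.03,0.08,0,0,0,0,0.03,-0.03,0.08,0,0,0,0])

```text
clock: 35.75
eef_pos: [0.4836, 0.298, 0.156]
eef_rot: [-2.007, -2.417, 0.001]
force: [0.7, 0.6, -3.7]
finger_gap: 0.087
finger_force: 39.8
```

Request:
apply_moves(steps=[0,0,0.01,0,0,0,0,0,0,0.02,0,0,0,0,0,0,0.03,0,0,0,0,0,0,0.04,0,0,0,0,0,0,0.04,0,0,0,0])

```text
clock: 36.25
eef_pos: [0.4839, 0.2981, 0.1548]
eef_rot: [2.007, 2.417, 0.001]
force: [-1.4, -0.8, 1.2]
finger_gap: 0.089
finger_force: 39.4
```

Request:
apply_moves(steps=[0,0,0,0,0,0,0.2,0,0,0,0,0,0,0.4,0,0,0,0,0,0,0.5,0,0,0,0,0,0,0.5,0,0,-0.1,0,0,0,0.5])

```text
clock: 36.75
eef_pos: [0.4833, 0.2978, 0.1587]
eef_rot: [-2.007, -2.416, 0.002]
force: [-0.4, 0.3, -0.5]
finger_gap: 0.497
finger_force: 0.0
```

Request:
apply_moves(steps=[0,0,-0.3,0,0,0,0.5,0,0,-0.8,0,0,0,0.5,0,0,-1.4,0,0,0,0.5,0,0,-2.0,0,0,0,0.6,0,0,-2.4,0,0,0,0.7])

```text
clock: 37.25
eef_pos: [0.4847, 0.2986, 0.2835]
eef_rot: [2.006, 2.415, 0.007]
force: [0.3, 0.2, -0.2]
finger_gap: 0.662
finger_force: 0.0
```

Request:
apply_moves(steps=[-0.2,0,0,0,0,1.4,1,-0.5,0,0,0,0,2.8,1,-1.0,0,0,0,0,4.2,1,-1.5,0,0,0,0,5.6,1,-2.0,0,0,0,0,7.0,1])

```text
clock: 37.75
eef_pos: [0.5024, 0.199, 0.2808]
eef_rot: [2.744, 1.529, 0.003]
force: [0.5, 0.8, 0.2]
finger_gap: 0.999
finger_force: 0.0
```

```bash
python3 -c "
from h import *
c=r.camera('top')
for k,z in(('amber',.114),('green',.079),('copper',.078)):
    for f in find(c,k,z,(180,160,490,290)): print(k,f[0][4],f[2])
go([.4036,-.3123,.275],55.5)
cv2.imwrite('pics/t5.png',cv2.resize(c['img'][150:300,180:490,::-1],None,fx=2.5,fy=2.5))
"
```

```text
green 285 [0.4035, -0.3121, 0.079]
green 276 [0.4006, -0.3888, 0.079]
copper 212 [0.4957, -0.3942, 0.078]
shift [-9.66  3.73  0.14] yaw 57.8 pos [0.503  0.1959 0.2808]
turn about tool z (units) 0.39
```

View pics/t5.png

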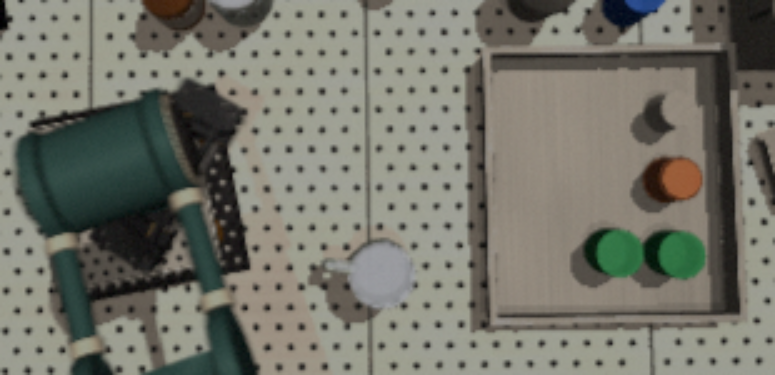

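The top view shows the pan with only the cup, jigger and two greens left, at (614,252) and (676,254) in the crop. Next I go to the first green.

Request:
apply_moves(steps=[-0.5,0.19,0,0,0,0,1,-1.1,0.42,0,0,0,0,1,-1.8,0.7,0,0,0,0,1,-2.5,0.96,0,0,0,0,1,-3.2,1.23,0,0,0,0,1])

```text
clock: 38.3
eef_pos: [0.471, 0.0301, 0.2807]
eef_rot: [2.738, 1.539, 0.003]
force: [1.0, -0.4, 0.9]
finger_gap: 0.999
finger_force: 0.0
```

Request:
apply_moves(steps=[-0.72,0.28,0,0,0,0,1,-1.44,0.56,0,0,0,0,1,-2.16,0.84,0,0,0,0,1,-2.88,1.12,0,0,0,0,1,-3.6,1.4,0,0,0,0,1])

```text
clock: 38.8
eef_pos: [0.4369, -0.1604, 0.2808]
eef_rot: [2.738, 1.538, 0.003]
force: [0.1, 0.6, 0.4]
finger_gap: 0.999
finger_force: 0.0
```

Request:
apply_moves(steps=[-0.7,0.27,0,0,0,0.2,1,-1.4,0.54,0,0,0,0.39,1,-2.1,0.81,0,0,0,0.39,1,-2.86,1.1,0,0,0,0.39,1,-2.86,1.1,0,0,0,0.39,1])

```text
clock: 39.3
eef_pos: [0.4089, -0.3136, 0.2806]
eef_rot: [2.771, 1.474, -0.001]
force: [0.4, -0.1, -0.0]
finger_gap: 1.002
finger_force: 0.0
```

```bash
python3 -c "
from h import *
go([.4036,-.3123,.060],55.5)
c=r.camera('scene')
for f in find(c,'green',.079,(150,150,330,260)): print(f)
c=r.camera('top')
for k,z in(('green',.079),('copper',.078)):
    for f in find(c,k,z): print(k,f[0],f[2])
g=c['img'].max(2)
cv2.imwrite('pics/t6.png',cv2.resize(c['img'][170:290,180:300,::-1],None,fx=5,fy=5,interpolation=cv2.INTER_CUBIC))
"
```

```text
shift [-0.03 -0.11  4.41] yaw 56.0 pos [ 0.4089 -0.3136  0.2806]
turn about tool z (units) 0.09
([220, 187, 17, 24, 324], [228.1, 198.4], [0.4478, -0.3285, 0.079])
([199, 194, 16, 22, 247], [206.4, 202.6], [0.4272, -0.4016, 0.079])
green [418, 242, 20, 19, 286] [0.4034, -0.3122, 0.079]
copper [445, 213, 14, 16, 151] [0.5002, -0.389, 0.078]
```

View pics/t6.png

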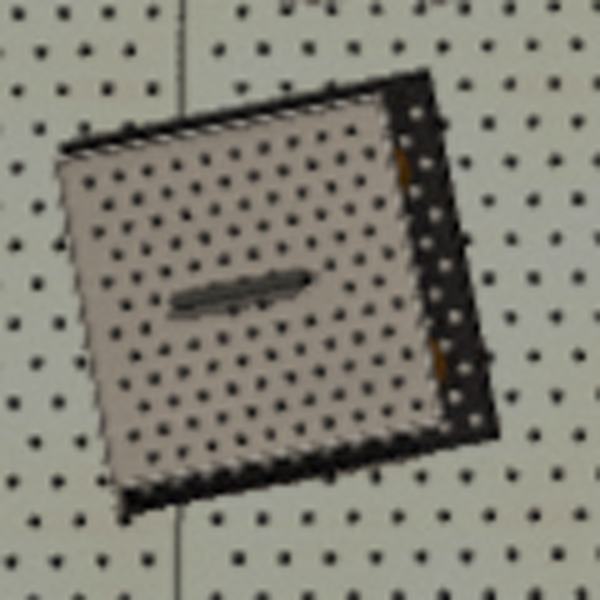

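The sheet lies level and square on the ambers, with corners at about (60,155), (382,95), (445,425) and (115,488) in the crop.

Request:
apply_moves(steps=[-0.03,-0.11,0.9,0,0,0.09,1,-0.03,-0.11,1.8,0,0,0.09,1,-0.03,-0.11,2.6,0,0,0.09,1,-0.03,-0.11,3.3,0,0,0.09,1,-0.03,-0.11,3.9,0,0,0.09,1])

```text
clock: 39.9
eef_pos: [0.4041, -0.3058, 0.0829]
eef_rot: [-2.775, -1.47, -0.0]
force: [0.4, -0.1, 1.1]
finger_gap: 1.002
finger_force: 0.0
```

Request:
apply_moves(steps=[0,0,0.2,0,0,0,1,0,0,0.4,0,0,0,1,0,0,0.5,0,0,0,1,0,0,0.5,0,0,0,1,0,0,0.5,0,0,0,1])

```text
clock: 40.4
eef_pos: [0.4049, -0.3085, 0.0605]
eef_rot: [2.776, 1.467, 0.001]
force: [-0.1, -1.0, -0.4]
finger_gap: 0.998
finger_force: 0.0
```

Request:
apply_moves(steps=[0,0,0,0,0,0,0.5,0,0,0,0,0,0,0.5,0,0,0,0,0,0,0.5,0,0,0,0,0,0,0.5,0,0,0,0,0,0,0.5], newtons=20)

```text
clock: 40.9
eef_pos: [0.4045, -0.3084, 0.0597]
eef_rot: [2.777, 1.467, 0.001]
force: [1.2, -0.2, 1.7]
finger_gap: 0.674
finger_force: 20.0
```

```bash
python3 -c "
from h import *
c=r.camera('top')
q=ray(c,np.array([(60,155),(382,95),(445,425),(115,488)])/5+[180,170],.126)[:,:2]
e=np.roll(q,-1,0)-q; print(q.mean(0),np.linalg.norm(e,axis=1),np.degrees(np.arctan2(e[:,1],e[:,0]))%90)
b=ray(c,np.array([(240,293)])/5+[180,170],.155); print('bar',b)
C=q.mean(0); a=np.radians(10.5); v=np.array([.055*(np.cos(a)-np.sin(a)),.055*(np.cos(a)+np.sin(a))]); print(C+v,C-v)
go([*(C+v),.275],55.5)
s=r.sense(); print(s['finger_gap'],s['finger_force'])
"
```

```text
[0.48265536 0.29378368] [0.19877904 0.20365115 0.20128589 0.20403598] [ 9.89725525 10.74429493 10.01295336 10.03882906]
bar [[0.48051003 0.29347651 0.155     ]]
[0.52671142 0.35788565] [0.43859929 0.2296817 ]
shift [12.38 -5.49 -4.32] yaw 55.7 pos [ 0.4045 -0.3084  0.0597]
turn about tool z (units) 0.03
0.6737637743283699 20.000111293047667
```

Request:
apply_moves(steps=[0,0,-0.3,0,0,0,0.5,0,0,-1.1,0,0,0,0.5,0,0,-2.0,0,0,0,0.5,0,0,-2.9,0,0,0,0.5,0,0,-3.8,0,0,0,0.5])

```text
clock: 41.45
eef_pos: [0.403, -0.3071, 0.2498]
eef_rot: [-2.776, -1.466, 0.002]
force: [1.2, -0.6, -1.3]
finger_gap: 0.673
finger_force: 20.0
```

Request:
apply_moves(steps=[0.25,-0.11,-0.3,0,0,0,0.5,0.65,-0.29,-0.5,0,0,0,0.5,1.15,-0.51,-0.5,0,0,0,0.5,1.75,-0.77,-0.5,0,0,0,0.5,2.4,-1.06,-0.5,0,0,0,0.5])

```text
clock: 41.95
eef_pos: [0.4267, -0.1769, 0.272]
eef_rot: [-2.776, -1.465, 0.003]
force: [0.4, -0.0, -2.0]
finger_gap: 0.676
finger_force: 20.0
```

Request:
apply_moves(steps=[0.72,-0.32,0,0,0,0,0.5,1.44,-0.64,0,0,0,0,0.5,2.16,-0.95,0,0,0,0,0.5,2.88,-1.27,0,0,0,0,0.5,3.6,-1.59,0,0,0,0,0.5])

```text
clock: 42.45
eef_pos: [0.462, 0.0169, 0.2719]
eef_rot: [-2.776, -1.467, 0.005]
force: [1.5, -0.5, -2.4]
finger_gap: 0.676
finger_force: 20.0
```

Request:
apply_moves(steps=[0.72,-0.32,0,0,0,0,0.5,1.44,-0.64,0,0,0,0,0.5,2.16,-0.95,0,0,0,0,0.5,2.88,-1.27,0,0,0,0,0.5,3.6,-1.59,0,0,0,0,0.5])

```text
clock: 42.95
eef_pos: [0.4976, 0.2099, 0.2717]
eef_rot: [-2.777, -1.468, 0.007]
force: [0.5, -1.0, -2.2]
finger_gap: 0.677
finger_force: 20.0
```

Request:
apply_moves(steps=[0.7,-0.31,0,0,0,0,0.5,1.4,-0.61,0,0,0,0,0.5,2.0,-0.88,0,0,0,0,0.5,2.5,-1.1,0,0,0,0,0.5,2.86,-1.25,0,0,0,0,0.5])

```text
clock: 43.45
eef_pos: [0.5266, 0.3633, 0.2711]
eef_rot: [-2.776, -1.469, 0.007]
force: [0.5, -0.1, -2.5]
finger_gap: 0.678
finger_force: 20.0
```

Request:
apply_moves(steps=[0,0,0.1,0,0,0,0.5,0,0,0.2,0,0,0,0.5])

```text
clock: 43.65
eef_pos: [0.5269, 0.3612, 0.2617]
eef_rot: [2.776, 1.469, -0.006]
force: [0.3, -0.3, -1.4]
finger_gap: 0.675
finger_force: 20.0
```

```bash
python3 -c "
from h import *
go([.529,.362,.1757],55.5)
s=r.sense(); print(s['finger_gap'],s['finger_force'],s['force'])
"
```

```text
shift [0.04 0.03 1.72] yaw 55.8 pos [0.5269 0.3612 0.2617]
turn about tool z (units) 0.04
0.6753244922048595 19.999940944835544 [ 0.31795648 -0.34128391 -1.36930586]
```

Request:
apply_moves(steps=[0.02,0.03,0.4,0,0,0,0.5,0.02,0.03,0.8,0,0,0,0.5,0.02,0.03,1.15,0,0,0,0.5,0.02,0.03,1.4,0,0,0,0.5,0.02,0.03,1.5,0,0,0,0.5])

```text
clock: 44.15
eef_pos: [0.5287, 0.3598, 0.1866]
eef_rot: [2.778, 1.466, -0.007]
force: [-0.9, -0.7, -2.6]
finger_gap: 0.678
finger_force: 20.0
```

Request:
apply_moves(steps=[0,0,0.03,0,0,0,0.5,0,0,0.06,0,0,0,0.5,0,0,0.09,0,0,0,0.5,0,0,0.11,0,0,0,0.5,0,0,0.11,0,0,0,0.5])

```text
clock: 44.65
eef_pos: [0.5304, 0.3616, 0.1841]
eef_rot: [-2.778, -1.468, -0.001]
force: [-0.8, 0.0, -2.9]
finger_gap: 0.677
finger_force: 20.0
```

```bash
python3 -c "
from h import *
go([.529,.362,.1757],55.5); print(r.sense()['force'])
"
```

```text
shift [-0.01 -0.03  0.17] yaw 55.7 pos [0.5304 0.3616 0.1841]
turn about tool z (units) 0.03
[-0.76621433  0.03602072 -2.89993142]
```

Request:
apply_moves(steps=[0,0,0.03,0,0,0,0.5,0,0,0.06,0,0,0,0.5,0,0,0.09,0,0,0,0.5,0,0,0.12,0,0,0,0.5,0,0,0.12,0,0,0,0.5])

```text
clock: 45.15
eef_pos: [0.53, 0.3613, 0.1772]
eef_rot: [2.778, 1.468, -0.001]
force: [-0.5, -0.3, -2.7]
finger_gap: 0.676
finger_force: 20.0
```

Request:
apply_moves(steps=[0,0,0.01,0,0,0,0.5,0,0,0.02,0,0,0,0.5,0,0,0.03,0,0,0,0.5,0,0,0.04,0,0,0,0.5,0,0,0.04,0,0,0,0.5])

```text
clock: 45.65
eef_pos: [0.5302, 0.3615, 0.1757]
eef_rot: [-2.778, -1.467, -0.0]
force: [0.3, 0.5, -1.6]
finger_gap: 0.671
finger_force: 20.0
```

Request:
apply_moves(steps=[0,0,0.01,0,0,0,0.5,0,0,0.02,0,0,0,0.5,0,0,0.03,0,0,0,0.5,0,0,0.03,0,0,0,0.5])

```text
clock: 46.05
eef_pos: [0.5303, 0.3615, 0.1757]
eef_rot: [-2.778, -1.467, -0.001]
force: [-3.2, -2.3, 5.6]
finger_gap: 0.677
finger_force: 20.0
```

Request:
apply_moves(steps=[0,0,0,0,0,0,0.8,0,0,0,0,0,0,1,0,0,0,0,0,0,1,0,0,0,0,0,0,1,0,0,-0.2,0,0,0,1])

```text
clock: 46.55
eef_pos: [0.5292, 0.3608, 0.1826]
eef_rot: [2.778, 1.467, -0.006]
force: [0.6, -0.0, -0.2]
finger_gap: 0.999
finger_force: 0.0
```

Request:
apply_moves(steps=[0,0,-0.3,0,0,0,1,0,0,-0.8,0,0,0,1,0,0,-1.4,0,0,0,1,0,0,-1.8,0,0,0,1,0,0,-2.0,0,0,0,1])

```text
clock: 47.05
eef_pos: [0.5315, 0.3623, 0.2889]
eef_rot: [-2.777, -1.467, -0.01]
force: [-0.2, 0.0, -0.2]
finger_gap: 1.001
finger_force: 0.0
```

Request:
apply_moves(steps=[-0.25,0.11,0,0,0,0,1,-0.65,0.3,0,0,0,0,1,-1.15,0.52,0,0,0,0,1,-1.75,0.8,0,0,0,0,1,-2.4,1.09,0,0,0,0,1])

```text
clock: 47.55
eef_pos: [0.5062, 0.2297, 0.2824]
eef_rot: [2.777, 1.468, -0.005]
force: [1.2, -0.1, 0.3]
finger_gap: 1.0
finger_force: 0.0
```

Request:
apply_moves(steps=[-0.72,0.33,0,0,0,0,1,-1.44,0.66,0,0,0,0,1,-2.16,0.98,0,0,0,0,1,-2.88,1.31,0,0,0,0,1,-3.6,1.64,0,0,0,0,1])

```text
clock: 48.05
eef_pos: [0.4719, 0.0347, 0.2827]
eef_rot: [-2.777, -1.467, 0.004]
force: [0.4, -0.9, -0.7]
finger_gap: 1.002
finger_force: 0.0
```

Request:
apply_moves(steps=[-0.72,0.33,0,0,0,0,1,-1.44,0.66,0,0,0,0,1,-2.16,0.98,0,0,0,0,1,-2.88,1.31,0,0,0,0,1,-3.6,1.64,0,0,0,0,1])

```text
clock: 48.55
eef_pos: [0.438, -0.1597, 0.2827]
eef_rot: [-2.776, -1.466, 0.003]
force: [0.5, 0.4, 0.1]
finger_gap: 0.999
finger_force: 0.0
```

```bash
python3 -c "
from h import *
c=r.camera('top')
for f in find(c,'green',.079): print(f)
for f in find(c,'green',.195,(180,160,300,290)): print('on sheet',f)
for f in find(c,'copper',.078): print('cu',f)
go([.4006,-.3889,.280],55.5)
"
```

```text
([449, 243, 13, 18, 181], [454.7, 251.5], [0.4008, -0.3977, 0.079])
on sheet ([193, 203, 21, 20, 334], [203.1, 212.6], [0.5268, 0.3559, 0.195])
cu ([445, 213, 16, 17, 210], [452.3, 221.1], [0.4957, -0.3941, 0.078])
shift [-4.11  1.93  0.08] yaw 55.5 pos [ 0.4372 -0.1646  0.2828]
turn about tool z (units) 0.01
```

Request:
apply_moves(steps=[-0.7,0.33,0,0,0,0,1,-1.4,0.66,0,0,0,0,1,-2.1,0.99,0,0,0,0,1,-2.8,1.32,0,0,0,0,1,-3.4,1.6,0,0,0,0,1])

```text
clock: 49.1
eef_pos: [0.4085, -0.3449, 0.2827]
eef_rot: [-2.777, -1.465, 0.002]
force: [0.6, 0.3, 0.3]
finger_gap: 0.998
finger_force: 0.0
```

Request:
apply_moves(steps=[-0.4,0.2,0,0,0,0,1,-0.7,0.33,0,0,0,0,1,-0.7,0.33,0,0,0,0,1,-0.7,0.33,0,0,0,0,1])

```text
clock: 49.5
eef_pos: [0.4038, -0.3812, 0.2834]
eef_rot: [-2.776, -1.466, 0.0]
force: [0.3, -1.1, 0.6]
finger_gap: 1.0
finger_force: 0.0
```

```bash
python3 -c "
from h import *
go([.4006,-.3889,.06],55.5)
c=r.camera('scene')
for f in find(c,'green',.079,(150,150,330,260)): print(f)
"
```

```text
shift [-0.17  0.04  4.47] yaw 55.7 pos [ 0.4038 -0.3812  0.2834]
turn about tool z (units) 0.03
([199, 194, 16, 22, 244], [206.5, 202.7], [0.4277, -0.4017, 0.079])
```

Scene reading of this green is unchanged, so it has not been knocked; descending.

Request:
apply_moves(steps=[-0.17,0.04,0.9,0,0,0,1,-0.17,0.04,1.8,0,0,0,1,-0.17,0.04,2.6,0,0,0,1,-0.17,0.04,3.4,0,0,0,1,-0.17,0.04,4.0,0,0,0,1])

```text
clock: 50.05
eef_pos: [0.4007, -0.3876, 0.0818]
eef_rot: [-2.774, -1.469, 0.001]
force: [-0.4, 0.7, 0.1]
finger_gap: 1.003
finger_force: 0.0
```

Request:
apply_moves(steps=[-0.05,0,0.2,0,0,0,1,-0.05,0,0.36,0,0,0,1,-0.05,0,0.47,0,0,0,1,-0.05,0,0.47,0,0,0,1,-0.05,0,0.47,0,0,0,1])

```text
clock: 50.55
eef_pos: [0.4006, -0.3929, 0.0622]
eef_rot: [2.776, 1.466, 0.001]
force: [-1.0, 0.1, -0.0]
finger_gap: 0.996
finger_force: 0.0
```

Request:
apply_moves(steps=[0,0,0,0,0,0,0.5,0,0,0,0,0,0,0.5,0,0,0,0,0,0,0.5,0,0,0,0,0,0,0.5,0,0,0,0,0,0,0.5], newtons=20)

```text
clock: 51.05
eef_pos: [0.3998, -0.3922, 0.061]
eef_rot: [2.778, 1.467, 0.0]
force: [-1.3, 0.3, 2.5]
finger_gap: 0.677
finger_force: 20.0
```

```bash
python3 -c "
from h import *
go([.440,.231,.275],55.5)
s=r.sense(); print(s['finger_gap'],s['finger_force'],s['force'])
"
```

```text
shift [10.75 -6.36 -4.28] yaw 55.7 pos [ 0.3998 -0.3922  0.061 ]
turn about tool z (units) 0.03
0.6771039483843181 19.999931948259473 [-1.29352436  0.27023338  2.51471107]
```

Request:
apply_moves(steps=[0,0,-0.3,0,0,0,0.5,0,0,-1.1,0,0,0,0.5,0,0,-2.0,0,0,0,0.5,0,0,-2.9,0,0,0,0.5,0,0,-3.8,0,0,0,0.5])

```text
clock: 51.55
eef_pos: [0.3993, -0.3916, 0.2529]
eef_rot: [-2.778, -1.467, 0.0]
force: [0.0, -0.8, -1.9]
finger_gap: 0.679
finger_force: 20.0
```

Request:
apply_moves(steps=[0.23,-0.14,-0.3,0,0,0,0.5,0.6,-0.35,-0.5,0,0,0,0.5,1.05,-0.62,-0.5,0,0,0,0.5,1.6,-0.95,-0.5,0,0,0,0.5,2.2,-1.3,-0.5,0,0,0,0.5])

```text
clock: 52.05
eef_pos: [0.4071, -0.2626, 0.2745]
eef_rot: [-2.777, -1.465, 0.001]
force: [0.7, 0.7, -2.0]
finger_gap: 0.677
finger_force: 20.0
```

Request:
apply_moves(steps=[0.64,-0.38,0,0,0,0,0.5,1.28,-0.76,0,0,0,0,0.5,1.92,-1.13,0,0,0,0,0.5,2.56,-1.51,0,0,0,0,0.5,3.2,-1.89,0,0,0,0,0.5])

```text
clock: 52.55
eef_pos: [0.4187, -0.077, 0.2744]
eef_rot: [-2.776, -1.467, 0.002]
force: [1.1, 0.5, -1.8]
finger_gap: 0.679
finger_force: 20.0
```

Request:
apply_moves(steps=[0.64,-0.38,0,0,0,0,0.5,1.28,-0.76,0,0,0,0,0.5,1.92,-1.13,0,0,0,0,0.5,2.56,-1.51,0,0,0,0,0.5,3.2,-1.89,0,0,0,0,0.5])

```text
clock: 53.05
eef_pos: [0.4306, 0.1079, 0.2745]
eef_rot: [-2.777, -1.467, 0.003]
force: [0.2, -0.3, -1.6]
finger_gap: 0.678
finger_force: 20.0
```

Request:
apply_moves(steps=[0.6,-0.36,0,0,0,0,0.5,1.15,-0.69,0,0,0,0,0.5,1.6,-0.95,0,0,0,0,0.5,1.95,-1.16,0,0,0,0,0.5,2.15,-1.28,0,0,0,0,0.5])

```text
clock: 53.55
eef_pos: [0.4385, 0.2325, 0.2744]
eef_rot: [-2.776, -1.47, 0.004]
force: [0.3, -0.0, -1.6]
finger_gap: 0.676
finger_force: 20.0
```

Request:
apply_moves(steps=[0,0,0.1,0,0,0,0.5,0,0,0.2,0,0,0,0.5])

```text
clock: 53.75
eef_pos: [0.4394, 0.2306, 0.2648]
eef_rot: [2.777, 1.468, -0.002]
force: [-0.1, -0.5, -1.7]
finger_gap: 0.675
finger_force: 20.0
```

```bash
python3 -c "
from h import *
go([.440,.231,.177],55.5)
s=r.sense(); print(s['finger_gap'],s['finger_force'],s['force'])
"
```

```text
shift [0.02 0.01 1.76] yaw 55.7 pos [0.4394 0.2306 0.2648]
turn about tool z (units) 0.04
0.6752801170344159 19.99996153637767 [-0.10607139 -0.52941143 -1.66839475]
```

Request:
apply_moves(steps=[0,0,0.4,0,0,0,0.5,0,0,0.8,0,0,0,0.5,0,0,1.15,0,0,0,0.5,0,0,1.43,0,0,0,0.5,0,0,1.55,0,0,0,0.5])

```text
clock: 54.25
eef_pos: [0.4389, 0.2297, 0.1861]
eef_rot: [2.779, 1.466, -0.005]
force: [-0.3, -0.0, -2.0]
finger_gap: 0.677
finger_force: 20.0
```

Request:
apply_moves(steps=[0,0,0.05,0,0,0,0.5,0,0,0.1,0,0,0,0.5,0,0,0.15,0,0,0,0.5,0,0,0.19,0,0,0,0.5,0,0,0.21,0,0,0,0.5])

```text
clock: 54.75
eef_pos: [0.4402, 0.2312, 0.178]
eef_rot: [2.778, 1.468, 0.001]
force: [-0.5, 0.6, -2.0]
finger_gap: 0.672
finger_force: 20.0
```

Request:
apply_moves(steps=[0,0,0.01,0,0,0,0.5,0,0,0.02,0,0,0,0.5,0,0,0.03,0,0,0,0.5,0,0,0.04,0,0,0,0.5,0,0,0.04,0,0,0,0.5])

```text
clock: 55.25
eef_pos: [0.4402, 0.2312, 0.177]
eef_rot: [-2.778, -1.468, -0.001]
force: [-4.0, -0.6, 5.6]
finger_gap: 0.676
finger_force: 20.0
```

Contact. Release, rise, and back away.

Request:
apply_moves(steps=[0,0,0,0,0,0,0.8,0,0,0,0,0,0,1,0,0,0,0,0,0,1,0,0,0,0,0,0,1,0,0,-0.2,0,0,0,1])

```text
clock: 55.75
eef_pos: [0.4389, 0.2306, 0.1845]
eef_rot: [-2.778, -1.467, 0.005]
force: [-1.7, -0.3, -0.5]
finger_gap: 1.0
finger_force: 0.0
```

Request:
apply_moves(steps=[0,0,-0.3,0,0,0,1,0,0,-0.8,0,0,0,1,0,0,-1.4,0,0,0,1,0,0,-1.9,0,0,0,1,0,0,-2.2,0,0,0,1])

```text
clock: 56.25
eef_pos: [0.4412, 0.2316, 0.2998]
eef_rot: [2.778, 1.467, 0.008]
force: [0.9, 0.3, 0.0]
finger_gap: 1.0
finger_force: 0.0
```

Request:
apply_moves(steps=[-0.3,0.15,0,0,0,0,1,-1.0,0.5,0,0,0,0,1,-1.8,0.9,0,0,0,0,1,-2.5,1.25,0,0,0,0,1,-3.2,1.6,0,0,0,0,1])

```text
clock: 56.75
eef_pos: [0.4141, 0.0516, 0.2942]
eef_rot: [-2.777, -1.468, 0.004]
force: [0.5, -0.6, -0.4]
finger_gap: 0.998
finger_force: 0.0
```

Request:
apply_moves(steps=[-0.7,0.35,0,0,0,0,1,-1.3,0.65,0,0,0,0,1,-1.8,0.9,0,0,0,0,1,-2.0,1.0,0,0,0,0,1,-2.0,1.0,0,0,0,0,1])

```text
clock: 57.25
eef_pos: [0.3998, -0.0582, 0.2947]
eef_rot: [-2.779, -1.462, 0.002]
force: [0.2, 0.4, 0.3]
finger_gap: 1.002
finger_force: 0.0
```

```bash
python3 -c "
from h import *
c=r.camera('top'); d=r.camera('scene')
for f in find(c,'green',.195,(160,140,490,290)): print('green',f)
for f in find(c,'copper',.078): print('cu',f)
a=cv2.resize(c['img'][150:300,180:490],(775,375)); b=cv2.resize(d['img'][90:240,140:450],(775,375))
cv2.imwrite('pics/f.png',cv2.resize(np.vstack([a,b])[:,:,::-1],(620,600)))
print(r.sense()['force'],r.sense()['eef_pos'])
"
```

```text
green ([193, 203, 21, 20, 335], [203.2, 212.6], [0.5269, 0.3558, 0.195])
green ([237, 233, 21, 20, 340], [246.8, 242.4], [0.4402, 0.2306, 0.195])
cu ([445, 213, 16, 17, 211], [452.4, 221.0], [0.4958, -0.3942, 0.078])
[-0.22063711  0.53843115  0.49936386] [ 0.40045244 -0.05665044  0.29509087]
```

View pics/f.png

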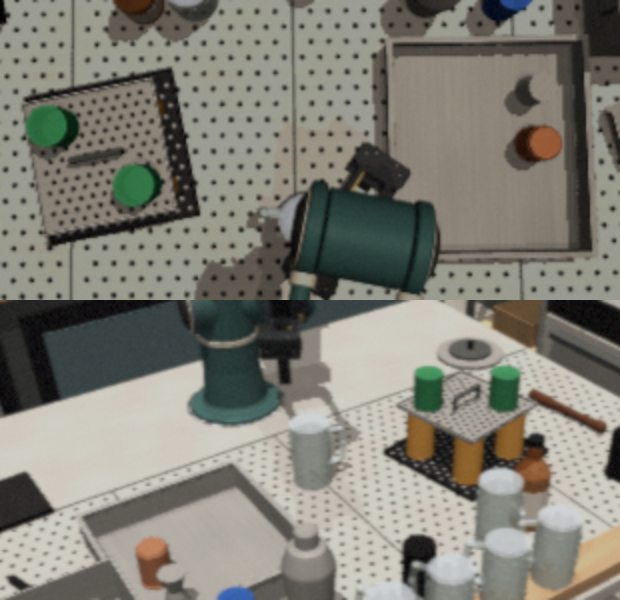

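The picture shows the finished stack: the sheet is level on the four ambers, and both greens stand upright inside its edge at (50,126) and (136,185). The cup and jigger are still standing in the pan, and the gripper is clear of everything.

```bash
python3 -c "
from bench import r
print(r.job_done())"
```

```text
the job is handed in; nothing more can be done
None
```

The job is handed in: all four tall amber tumblers stand on the tray with the separator sheet level on top, both short green tumblers stand on the sheet inside its edge, the cup and jigger are still standing in the pan, and no verdict was returned.

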